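# Bed a rod in the V-block fixture, butt it on the stop and strap it down

## Robot

A 6-joint arm with a two-finger parallel gripper is mounted at the origin on the work surface. World frame = base frame: x ahead of the robot, y to its left, z up, the work surface at z = 0. Lengths are in m, angles in rad, forces in N, time in s.
With the tool pointing down it reaches from about 0.35 to 0.725 m from the base axis. Payload 4.3 kg.
Tool frame: the origin (TCP) lies midway between the tips of the shut fingers; the grasp point (between the pads) lies 19 mm behind it; y points along the fingers, z is the direction in which the jaws open and shut, and the axes are right-handed (so a half turn about y gives the same grasp; the last joint's range is limited). The gripper opens to 85 mm and grips with 20 to 120 N. Pads are 22 mm wide; open, the fingers measure 114 mm over their backs; the gripper's body (76 mm by 85 mm) begins 54 mm behind the grasp point. The pads swing forward as they close: fully open they stand 13 mm farther back than shut.
Start: joints at [-1.35, 0.377, 0.081, 1.274, 0, 1.46], TCP at [0.187, -0.544, 0.231] pointing down, gripper open.
Joint ranges: [-2.72, 2.72], [-0.84, 1.66], [-1.02, 1.22], [-1.77, 2.12], [-1.37, 1.28], [-3.14, 3.14]. Speed limits (rad/s): [2.57, 2.57, 3.14, 3.14, 3.14, 3.14].

## Interface

Orientations are given as a unit quaternion [w, x, y, z].
In Python, from plant import arm, camera, camera_info, spotter gives the robot as it stands. The module is installed in compiled form; this text tells all that it offers.
- The arm moves only by the tool step_arm, never from a script. Its argument "plan" is one flat list of numbers, 7 for each row, row after row: the shift along the tool's x, y, z in m, then the turn, a rotation vector about the tool's x, y, z in rad, then the closure in counts, from 0 (fully open) to 255 (shut). In form: [dx, dy, dz, ax, ay, az, claw, dx, dy, dz, ax, ay, az, claw, ...]. A call has 1 to 8 rows; each row shifts and turns the commanded pose from where the row before left it, along the tool's axes as they then stand; what a row does not reach is not made up. A row lasts 1/12 s, in which the tool goes at most 41.7 mm and 7.16 degrees, less where a joint would pass 70% of its speed; a pose out of reach is approached as far as the arm can. A call with a gripper value outside its range is refused whole. The fingers move at their own pace and stop on an object; "grip_force" is the grip in N (left out, the last holds). Time passes only in rows, so rows that do not move let the fingers close. It gives the time, the measured TCP pose, the force and the opening at its end, in the units of the state.
- arm.get_obs(): the state, without advancing time (a new reading comes with each control period).
- camera(name): name is "scene" or "top" or "wrist"; returns (picture, depth): 480x640x3 uint8, blue, green, red; 480x640 float32, m along the optical axis (not along the pixel's ray), 0 where there is no reading.
- camera_info(name): a dict with "fx", "fy", "cx", "cy" (pixels), "camera_from_world" (4x4, takes a point from world to camera coordinates). Camera axes: x right, y up, looking along -z (the intrinsics and any distortion apply to the point x, -y, -z); pixel columns grow to the right and rows downward; lengths in m; the calibration is good to about 2 mm. The wrist camera is an equidistant fisheye: a pixel r from the principal point sees the ray r / f radians off the axis. A picture is of the moment at which its call begins: read the wrist's pose just before it. camera_info takes no time and is no camera call; for the wrist camera it gives the pose at the moment of the call.
- arm.sign_off(): hands the job in, once; it reports no verdict.
Trained networks look in the newest picture that a camera, given by its name, has taken for a name from the list of things; names that differ only in an ending like _2 or _b are one class to them, and where a whole thing is asked for, a point or a joint stands for the part that bears it (a point fixed in the world has none). Each returns a list of dicts, best first, with "conf" (0 to 1); they miss things now and then, are a little off and sometimes report something else, mostly with a low value. They report only what shows in the picture. A call takes as long as a camera call. They do not tell look-alikes from the thing itself.
- spotter.find_in(camera, name): "rect" ([left, top, width, height] in pixels, round what is visible of it).
The state is a dict: "t": time; "joint_positions": joint angles; "joint_vel": joint speeds; "tau": joint torques, N m; "tool_pos": TCP position; "eef_rot": TCP orientation; "force": force on the tool from outside, world axes, zero at the start; "wrist_torque": the same for the moment, N m; "grip_width": finger opening in m.
Only numpy, scipy, OpenCV 4.12 (cv2) and the standard library are available. Lean on these libraries where they do the work, as an engineer would, in place of code of your own. Each camera call takes 0.05 s, during which the arm holds its last target. There are 200 camera calls.

## Task

Take the long thick steel rod from the wooden rest, lower it into the two V saddles of the fixture short of the end stop, and press it lightly down until it beds in both Vs while you still hold it. Then slide it along the Vs, still bedded, until you feel it bear on the end stop's adjusting screw, let go, and swing the hinged strap down and press it until it bears on the rod. Work by feel: 6 to 8 N is right for each push and none may pass 12 N; leave everything else where it is.

Things in the scene. Friction and masses are not known exactly. Their poses are not given: they have to be found in the camera images.
- rod_center (a point): centre of the long thick plain steel rod, 20 mm diameter, 200 mm long, about 0.3 kg; x runs along the rod (both ends alike), y and z turn as it rolls. It lies level in one of three notches (60 mm apart) of the wooden rest, its axis 46 mm over the table, with 78 mm free between the two bars of the rest for fingers; the rest's foot board under it is 12 mm thick
- rod: the same long thick rod; origin at its centre, x along it
- seat (a point): a point on the axis of a 20 mm rod bedded in the two Vs, midway between the saddles. Resting on the end stop, the rod's centre is 0 to 8 mm beyond it (+x). x runs along the Vs towards the stop, z up, y across. The hinge of the strap stands on the -y side; opened, the strap leans back over that side, its bar up to 118 mm over this point
- saddles: the two 90-degree steel V saddles, each 28 mm long, centred 70 mm before and behind the seat point along x, 112 mm free between them. Bedded rod axis 14 mm over the V's bottom; tops 4 mm over that axis, 37 mm wide there. Rigid: 1 mm too deep is far too much force. Origin 56 mm under the seat point, same axes
- vee: the fixture's base plate, 250 x 104 mm, same origin and axes as the saddles; its top lies 41 mm under the bedded rod's axis. The fixture's height over the table differs by up to 15 mm from start to start
- stop: the rigid end stop: an upright steel plate 24 mm wide, its face 110 mm from the seat point along +x, top 19 mm over the rod's axis, with a brass adjusting screw of 14 mm diameter on the rod's axis whose head stands 2 to 10 mm proud of the plate towards the rod. How far is set anew each time and not reported: find it by feel. The rod bears on the screw head. Same origin and axes as the saddles
- strap (a joint): angle of the hinged steel strap at the +x saddle, rad: 0 = level, its rubber pad lying on a bedded rod; 1.57 = upright. Starts leaning back at 1.75 to 2.1, stays where left (hinge friction 0.22 N m: 2.5 N at the bar moves it). Hinge line parallel to x, at x +72, y -36, z +16 mm from the seat point; pad 36 mm from it, bar 95 mm, so the pad bears with 2.6 times the push less 6 N
- strap_bar (a point): middle of the free part of the round cross bar at the strap's free end, 14 mm diameter, free over 34 mm along x: pinch it here from above (it turns in the fingers) or push it. When shut it is at x +98, y +59, z +16 mm from the seat point; it moves in an arc of 95 mm radius about the hinge line
- short_rod: a bystander: short rod, 20 mm diameter, 140 mm long, in another notch of the rest; origin at its centre
- thin_rod: a bystander: thin rod, 12 mm diameter, 200 mm long, in another notch of the rest; origin at its centre
- firebrick: a bystander: pale brick 60 x 110 x 40 mm, origin under its centre
- flux_jar: a bystander: jar 56 mm diameter, 60 mm high, origin under its centre
- spanner: a bystander: spanner 160 mm long lying flat
- driver: a bystander: screwdriver 170 mm long lying flat
Not all that is in view belongs to the job. Leave any turquoise look-alike of the rod alone.

How it is judged:
By the outcome, as a careful person would: the job done as asked, in the order asked, and still so for the second after the job is handed in, with the robot touching nothing.
It also fails if it takes over 72 s, if anything falls off the work surface, if the arm or the gripper's body presses on something with over 40 N, if the wrist force passes 120 N, or if a joint passes its speed limit or range.

## Working session

There is one attempt and no reset: what is moved stays moved. The work goes in short steps, Python scripts to look and compute and a tool call to move; the robot and the scene stay as the last step left them, time stands still between calls to the robot, and variables do not carry over. Pictures are saved under pics/ and viewed, about 8 in all and at most 12, crops included, and the job is handed in when it is done.

Besides the shell and the picture viewer there is one more tool, called after "Request:" as name(argument=value, ...), one argument or row to a line, values as JSON. step_arm: Moves the arm, as the interface text tells. Its arguments: {"type":"object","properties":{"plan":{"type":"array"},"grip_force":{"type":"number"}},"required":["plan"]}

```bash
mkdir -p pics
cat > h.py <<'E'
import numpy as np, cv2
from plant import arm, camera, camera_info, spotter
from scipy.spatial.transform import Rotation as R
def cloud(name):
    im,d=camera(name); i=camera_info(name)
    v,u=np.mgrid[:480,:640]
    c=np.stack([(u-i['cx'])/i['fx']*d, -(v-i['cy'])/i['fy']*d, -d],-1)
    T=np.linalg.inv(np.array(i['camera_from_world']))
    P=c@T[:3,:3].T+T[:3,3]; P[d==0]=np.nan
    return im,d,P
def tool():
    o=arm.get_obs(); q=o['eef_rot']; return np.array(o['tool_pos']),R.from_quat([q[1],q[2],q[3],q[0]]).as_matrix(),o
E
python3 - <<'E'
from h import *
p,M,o=tool();print(p,M.round(3),o['force'],o['grip_width'])
for n in ['top','scene']:
    im,d,P=cloud(n); cv2.imwrite(f'pics/{n}0.png',im); np.savez(f'{n}0.npz',im=im,P=P,d=d)
    print(n,camera_info(n))
    for k in ['rod','saddles','stop','strap','strap_bar','short_rod','thin_rod','vee']:
        print(k,[(r['rect'],round(r['conf'],2)) for r in spotter.find_in(n,k)][:4])
E
```

```text
[ 0.1866024  -0.54318754  0.2303607 ] [[-0.946 -0.     0.325]
 [-0.325  0.002 -0.946]
 [-0.    -1.    -0.002]] [ 0.0334105   0.38446066 -0.54065603] 0.0854437565010402
top {'fx': 550.6977815578665, 'fy': 550.6977815578665, 'cx': 317.5555432435257, 'cy': 243.82693001902675, 'camera_from_world': array([[-0.02220746, -0.9996723 , -0.01273263,  0.10954992],
       [ 0.99828134, -0.02286383,  0.05395938, -0.46739087],
       [-0.05423282, -0.01151245,  0.99846195, -1.54884631],
       [ 0.        ,  0.        ,  0.        ,  1.        ]])}
rod [([249.5, 189.1, 20.2, 66.6], 0.92), ([125.0, 186.9, 53.1, 41.8], 0.89), ([211.7, 318.3, 65.4, 47.5], 0.58), ([374.4, 167.6, 64.8, 103.0], 0.2)]
saddles [([392.3, 191.3, 31.3, 63.4], 0.73)]
stop [([390.1, 175.3, 8.8, 8.3], 0.58)]
strap [([408.8, 167.6, 28.0, 26.3], 0.76)]
strap_bar [([410.8, 171.2, 28.6, 23.6], 0.66)]
short_rod [([270.3, 191.4, 19.4, 51.5], 0.94)]
thin_rod [([289.1, 172.8, 21.3, 70.3], 0.61)]
vee [([375.1, 168.7, 64.7, 99.4], 0.92)]
scene {'fx': 491.3023939293784, 'fy': 491.3023939293784, 'cx': 317.0113839694467, 'cy': 242.2532291498706, 'camera_from_world': array([[ 0.16610635,  0.98608859, -0.006162  , -0.15269474],
       [-0.82047427,  0.14166964,  0.55385168,  0.31781163],
       [ 0.54701979, -0.08694252,  0.83259255, -1.50026703],
       [ 0.        ,  0.        ,  0.        ,  1.        ]])}
rod [([496.6, 250.6, 53.4, 51.0], 0.85), ([359.1, 150.9, 47.5, 44.0], 0.84), ([372.3, 233.4, 45.4, 68.7], 0.83)]
saddles [([210.3, 253.5, 41.7, 71.1], 0.83), ([87.7, 350.8, 71.0, 17.6], 0.27)]
stop [([236.2, 318.0, 16.1, 22.3], 0.55)]
strap []
strap_bar [([189.2, 299.7, 35.9, 19.1], 0.7)]
short_rod [([356.4, 249.2, 36.3, 55.3], 0.92)]
thin_rod [([337.2, 254.6, 33.3, 72.0], 0.57)]
vee [([189.0, 245.8, 82.0, 106.5], 0.64)]
```

Run:
```python
import cv2
a=cv2.imread('pics/top0.png')[140:390,100:460]; cv2.imwrite('pics/top0c.png',cv2.resize(a,(800,556),interpolation=cv2.INTER_CUBIC))
a=cv2.imread('pics/scene0.png')[130:370,170:570]; cv2.imwrite('pics/scene0c.png',cv2.resize(a,(800,480),interpolation=cv2.INTER_CUBIC))
```

```text
(no output)
```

View pics/top0c.png

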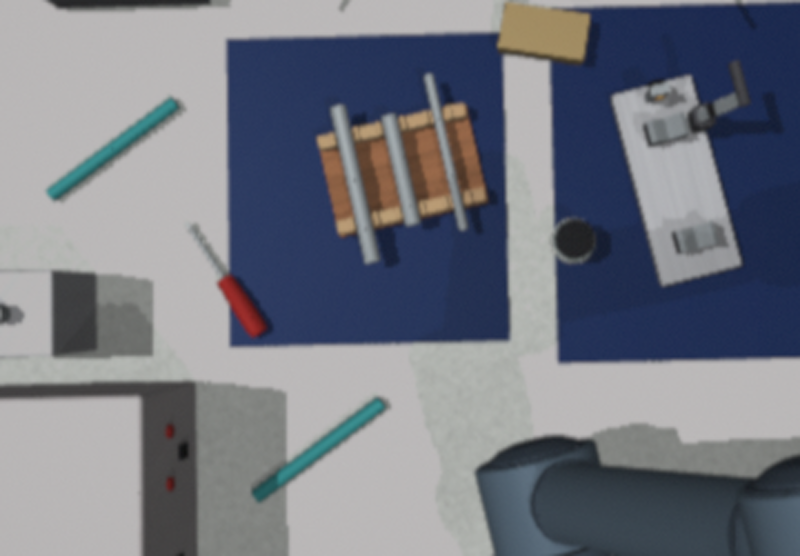

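View pics/scene0c.png

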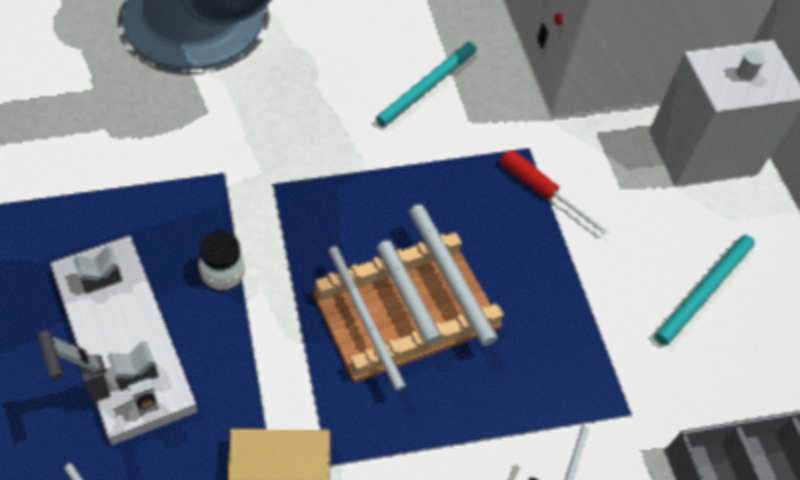

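The grey bars in the rest, in full top-picture pixels, are:
- **Long thick rod:** left notch, about (252,187)–(267,258).
- **Short rod:** middle notch, about (280,215).
- **Thin rod:** right notch, about (300,207).

The two turquoise bars at (150,207) and (243,340) are look-alikes. The left grey bar fits because it is both thick and 200 mm long. The fixture is at (400,220), with its stop at the far end (+x) and its strap open to the right (-y).

Run:
```python
from h import *
for n,box,fb in [('top',(245,183,275,262),(370,165,440,275)),('scene',(370,228,422,308),(185,240,275,355))]:
    z=np.load(n+'0.npz'); P=z['P']; im=z['im']
    u0,v0,u1,v1=box; Q=P[v0:v1,u0:u1].reshape(-1,3); 
    hsv=cv2.cvtColor(im,cv2.COLOR_BGR2HSV)[v0:v1,u0:u1].reshape(-1,3)
    m=(Q[:,2]>.04)&(Q[:,2]<.07)&(hsv[:,1]<60)
    q=Q[m]; c=np.median(q,0); 
    _,_,V=np.linalg.svd(q[:,:2]-q[:,:2].mean(0)); a=V[0]*np.sign(V[0][0]); s=(q[:,:2]-q[:,:2].mean(0))@a
    print(n,'rod n',m.sum(),q[:,:2].mean(0)+a*(s.min()+s.max())/2,'len',np.ptp(s),'yaw',np.degrees(np.arctan2(a[1],a[0])),'z',np.percentile(q[:,2],[5,50,95]))
    u0,v0,u1,v1=fb; Q=P[v0:v1,u0:u1].reshape(-1,3)
    h,e=np.histogram(Q[:,2],np.arange(-.01,.2,.004)); print([(round(x,3),k) for x,k in zip(e,h) if k>8])
    zb=[ (e[i]) for i in np.argsort(-h)]
    m=(Q[:,2]>.012)&(Q[:,2]<.04); q=Q[m]
    r=cv2.minAreaRect((q[:,:2]*1000).astype(np.float32)); print('plate',r,np.median(q[:,2]),cv2.boxPoints(r))
```

```text
top rod n 544 [0.53280267 0.25601844] len 0.19947993722226381 yaw 8.725093588166107 z [0.04646161 0.05388052 0.06008723]
[(np.float64(-0.01), np.int64(53)), (np.float64(-0.006), np.int64(552)), (np.float64(-0.002), np.int64(1660)), (np.float64(0.002), np.int64(1392)), (np.float64(0.006), np.int64(405)), (np.float64(0.01), np.int64(56)), (np.float64(0.014), np.int64(68)), (np.float64(0.018), np.int64(421)), (np.float64(0.022), np.int64(1126)), (np.float64(0.026), np.int64(871)), (np.float64(0.03), np.int64(233)), (np.float64(0.034), np.int64(28)), (np.float64(0.038), np.int64(13)), (np.float64(0.042), np.int64(11)), (np.float64(0.046), np.int64(20)), (np.float64(0.05), np.int64(49)), (np.float64(0.054), np.int64(59)), (np.float64(0.058), np.int64(73)), (np.float64(0.062), np.int64(84)), (np.float64(0.066), np.int64(98)), (np.float64(0.07), np.int64(44)), (np.float64(0.074), np.int64(21)), (np.float64(0.078), np.int64(19)), (np.float64(0.082), np.int64(41)), (np.float64(0.086), np.int64(35)), (np.float64(0.114), np.int64(9)), (np.float64(0.126), np.int64(9)), (np.float64(0.138), np.int
[... 1451 characters left out ...]
 np.int64(12)), (np.float64(0.098), np.int64(11)), (np.float64(0.11), np.int64(13)), (np.float64(0.118), np.int64(12)), (np.float64(0.122), np.int64(16)), (np.float64(0.13), np.int64(13)), (np.float64(0.134), np.int64(9)), (np.float64(0.142), np.int64(9)), (np.float64(0.146), np.int64(11)), (np.float64(0.15), np.int64(9)), (np.float64(0.154), np.int64(9)), (np.float64(0.166), np.int64(28)), (np.float64(0.17), np.int64(99)), (np.float64(0.174), np.int64(39))]
plate ((524.345458984375, -111.6085205078125), (253.41905212402344, 178.34686279296875), 12.19344425201416) 0.023747257257648258 [[ 381.6599    -51.209534]
 [ 419.3291   -225.5329  ]
 [ 667.031    -172.0075  ]
 [ 629.3618      2.315857]]
```

```bash
cat >> h.py <<'E'
def comp(mask):
    n,l,s,c=cv2.connectedComponentsWithStats(mask.astype(np.uint8),connectivity=4)
    return l==1+np.argmax(s[1:,4])
def w2c(i,p):
    T=np.array(i['camera_from_world']); return T[:3,:3]@p+T[:3,3]
E
python3 - <<'E'
from h import *
for n,box,fb in [('top',(240,180,278,265),(365,160,440,275)),('scene',(365,222,425,312),(185,240,275,355))]:
    z=np.load(n+'0.npz'); P=z['P']; im=z['im']; hsv=cv2.cvtColor(im,cv2.COLOR_BGR2HSV)
    def sub(b): u0,v0,u1,v1=b; return P[v0:v1,u0:u1],hsv[v0:v1,u0:u1]
    Q,h=sub(box); m=comp((Q[...,2]>.042)&(Q[...,2]<.07)&(h[...,1]<70)&(h[...,2]>70)); q=Q[m]
    r=cv2.minAreaRect((q[:,:2]*1000).astype(np.float32)); print(n,'rod',m.sum(),r)
    Q,h=sub(fb); m=comp((Q[...,2]>.013)&(Q[...,2]<.037)&(h[...,1]<70)&(h[...,2]>90)); q=Q[m]
    r=cv2.minAreaRect((q[:,:2]*1000).astype(np.float32)); print(n,'plate',m.sum(),r,np.median(q[:,2]))
i=camera_info('wrist'); print(i); p,M,o=tool()
T=np.linalg.inv(np.array(i['camera_from_world'])); print('cam in tool',M.T@(T[:3,3]-p), M.T@T[:3,:3])
E
```

```text
top rod 510 ((532.1957397460938, 259.5863342285156), (199.62295532226562, 20.321706771850586), 11.867912292480469)
top plate 2726 ((530.6860961914062, -145.5310821533203), (250.35342407226562, 105.12678527832031), 13.26858901977539) 0.025138023626180228
scene rod 614 ((532.7728881835938, 258.0693054199219), (202.50387573242188, 20.27094268798828), 11.720900535583496)
scene plate 3032 ((531.5161743164062, -146.4157257080078), (253.65342712402344, 104.80430603027344), 13.134797096252441) 0.023658320200520833
{'fx': 371.64829954431775, 'fy': 371.64829954431775, 'cx': 320.44180950930433, 'cy': 243.03254106548653, 'camera_from_world': array([[ 3.25823215e-01, -9.45430421e-01, -7.42698070e-04,
        -5.75291337e-01],
       [ 9.13128456e-01,  3.14894401e-01, -2.58916858e-01,
         3.38907519e-02],
       [ 2.45021745e-01,  8.36829441e-02,  9.65899327e-01,
        -3.77641182e-01],
       [ 0.00000000e+00,  0.00000000e+00,  0.00000000e+00,
         1.00000000e+00]])}
cam in tool [-0.06565681 -0.14174654  0.00047775] [[-1.06657470e-03 -9.65897646e-01 -2.58921996e-01]
 [ 8.72138547e-04  2.58921146e-01 -9.65898069e-01]
 [ 9.99999051e-01 -1.25601830e-03  5.66237825e-04]]
```

Request:
step_arm(
  plan=[0, -0.004, 0, 0, -0.122, 0, 0, 0, -0.004, 0, 0, -0.122, 0, 0, 0, -0.004, 0, 0, -0.122, 0, 0, 0, -0.004, 0, 0, -0.122, 0, 0, 0, -0.004, 0, 0, -0.122, 0, 0, 0, -0.004, 0, 0, -0.122, 0, 0, 0, -0.004, 0, 0, -0.122, 0, 0, 0, -0.004, 0, 0, -0.122, 0, 0],
)

```text
t: 1.57
tool_pos: [0.1868, -0.5439, 0.2636]
eef_rot: [-0.431, 0.432, -0.56, 0.56]
force: [0.3, 0.1, -0.2]
grip_width: 0.0855
```

Request:
step_arm(
  plan=[0, -0.004, 0, 0, -0.122, 0, 0, 0, -0.004, 0, 0, -0.122, 0, 0, 0, -0.004, 0, 0, -0.122, 0, 0, 0, -0.004, 0, 0, -0.122, 0, 0, 0, -0.004, 0, 0, -0.122, 0, 0, 0, -0.004, 0, 0, -0.122, 0, 0, 0, -0.004, 0, 0, -0.122, 0, 0, 0, -0.004, 0, 0, -0.122, 0, 0],
)

```text
t: 2.23
tool_pos: [0.1868, -0.5439, 0.2955]
eef_rot: [-0.644, 0.644, -0.292, 0.292]
force: [0.0, -0.6, 0.2]
grip_width: 0.0855
```

Request:
step_arm(
  plan=[0, 0, 0, 0, -0.122, 0, 0, 0, 0, 0, 0, -0.122, 0, 0, 0, 0, 0, 0, -0.122, 0, 0, 0, 0, 0, 0, -0.122, 0, 0, 0, 0, 0, 0, -0.122, 0, 0, 0, 0, 0, 0, -0.122, 0, 0, 0, 0, 0, 0, -0.122, 0, 0, 0, 0, 0, 0, -0.122, 0, 0],
)

```text
t: 2.9
tool_pos: [0.1868, -0.5438, 0.2953]
eef_rot: [-0.706, 0.706, 0.044, -0.044]
force: [-0.1, 0.7, 0.1]
grip_width: 0.0853
```

Run:
```python
from h import *
p,M,o=tool();print(o['t'],p,M.round(3),o['joint_positions'])
print('local shift', M.T@(np.array([.48,-.155,.30])-p), 'yaw',np.degrees(np.arctan2(M[1,0],M[0,0])))
```

```text
2.9 [ 0.18679102 -0.54383401  0.29534802] [[ 0.992  0.    -0.123]
 [ 0.123 -0.     0.992]
 [ 0.    -1.    -0.   ]] [-1.35025527e+00  3.73558760e-01  2.39735203e-01  1.43686116e+00
 -3.32513919e-06 -1.47355894e+00]
local shift [ 0.33880616 -0.00468841  0.34981916] yaw 7.064780175960643
```

Request:
step_arm(
  plan=[0.024, 0, 0.025, 0, 0, 0, 0, 0.024, 0, 0.025, 0, 0, 0, 0, 0.024, 0, 0.025, 0, 0, 0, 0, 0.024, 0, 0.025, 0, 0, 0, 0, 0.024, 0, 0.025, 0, 0, 0, 0, 0.024, 0, 0.025, 0, 0, 0, 0, 0.024, 0, 0.025, 0, 0, 0, 0, 0.024, 0, 0.025, 0, 0, 0, 0],
)

```text
t: 3.57
tool_pos: [0.3548, -0.3213, 0.2955]
eef_rot: [-0.706, 0.706, 0.041, -0.041]
force: [1.3, -0.5, 0.9]
grip_width: 0.0855
```

Request:
step_arm(
  plan=[0.024, 0, 0.025, 0, 0, 0, 0, 0.024, 0, 0.025, 0, 0, 0, 0, 0.024, 0, 0.025, 0, 0, 0, 0, 0.024, 0, 0.025, 0, 0, 0, 0, 0.024, 0, 0.025, 0, 0, 0, 0, 0.024, 0, 0.025, 0, 0, 0, 0, 0, 0, 0, 0, -0.107, 0, 0, 0, 0, 0, 0, 0, 0, 0],
)

```text
t: 4.23
tool_pos: [0.4804, -0.1554, 0.2952]
eef_rot: [-0.702, 0.703, 0.081, -0.081]
force: [0.9, -0.7, 0.1]
grip_width: 0.0857
```

```bash
cat >> h.py <<'E'
def wcloud():
    i=camera_info('wrist'); im,d=camera('wrist')
    v,u=np.mgrid[:480,:640]; x=u-i['cx']; y=v-i['cy']; r=np.hypot(x,y)+1e-9; th=r/i['fx']
    X=np.tan(th)*x/r*d; Y=np.tan(th)*y/r*d
    c=np.stack([X,-Y,-d],-1); T=np.linalg.inv(np.array(i['camera_from_world']))
    P=c@T[:3,:3].T+T[:3,3]; P[(d==0)|(th>1.3)]=np.nan
    return im,d,P
E
python3 - <<'E'
from h import *
p,M,o=tool();print(o['t'],p,np.degrees(np.arctan2(M[1,0],M[0,0])),o['joint_positions'])
im,d,P=wcloud(); cv2.imwrite('pics/w1.png',im); np.savez('w1.npz',im=im,P=P,d=d)
E
```

```text
4.2333 [ 0.48037591 -0.1553776   0.29520909] 13.163353125632948 [-4.38414105e-01  2.23875022e-01  3.35497566e-02  1.38046697e+00
 -1.97550570e-04 -6.68157968e-01]
```

View pics/w1.png

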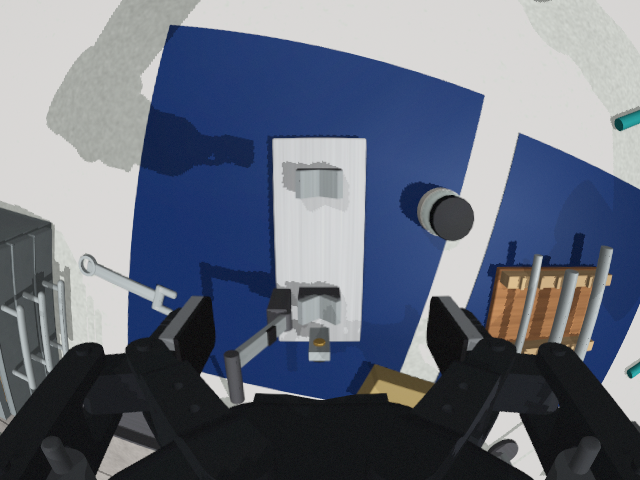

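Near saddle is at (320,182), far saddle (320,305), stop with brass screw (319,343), and the open strap's bar at (235,375), with the gripper fingers either side. Next I refine the fixture pose from the depth.

Run:
```python
from h import *
z=np.load('w1.npz'); P=z['P']; hsv=cv2.cvtColor(z['im'],cv2.COLOR_BGR2HSV)
m=np.zeros((480,640),bool); m[125:350,265:375]=1
mp=comp(m&(P[...,2]>.012)&(P[...,2]<.036)&(hsv[...,2]>120)&(hsv[...,1]<60)); q=P[mp]
r=cv2.minAreaRect((q[:,:2]*1000).astype(np.float32)); print('plate',mp.sum(),r,np.median(q[:,2]))
c=np.array([.531,-.146]); a=np.radians(13.2); A=np.array([[np.cos(a),-np.sin(a)],[np.sin(a),np.cos(a)]])
Q=P.reshape(-1,3); L=np.c_[(Q[:,:2]-c)@A, Q[:,2]]; ok=~np.isnan(L).any(1); L=L[ok]
for s in(-.07,.07):
    b=L[(abs(L[:,0]-s)<.013)&(abs(L[:,1])<.03)&(L[:,2]>.035)]
    f=b[(b[:,2]<.066)&(b[:,2]>.05)]
    print(s,len(b),'x',np.percentile(b[:,0],[1,99]),'y',np.percentile(b[:,1],[1,50,99]),'z',np.percentile(b[:,2],[2,50,98]))
    for lo in np.arange(-.02,.021,.004):
        k=b[(b[:,1]>=lo)&(b[:,1]<lo+.004)]; print(round(lo+.002,3), len(k), k[:,2].mean().round(4) if len(k) else '', end=' | ')
    print()
b=L[(L[:,0]>.095)&(L[:,0]<.14)&(abs(L[:,1])<.03)&(L[:,2]>.074)&(L[:,2]<.1)]
print('stop',len(b),np.percentile(b,[2,50,98],axis=0))
b=L[(L[:,2]>.15)&(L[:,2]<.2)&(abs(L[:,0]-.1)<.04)&(L[:,1]<-.02)&(L[:,1]>-.12)]; print('bar',len(b),np.percentile(b,[3,50,97],axis=0))
b=L[(abs(L[:,0])>.15)|(abs(L[:,1])>.08)];b=b[(abs(b[:,0])<.25)&(abs(b[:,1])<.11)&(abs(b[:,2])<.008)];print('table',np.median(b[:,2]))
```

```text
plate 14185 ((529.7073974609375, -145.33139038085938), (249.78494262695312, 103.97540283203125), 13.419371604919434) 0.023714193501755132
-0.07 24730 x [-0.07747208 -0.06058274] y [-2.93968977e-02 -7.36834624e-05  2.94294673e-02] z [0.06401639 0.38606172 0.39702436]
-0.018 1413 0.3716 | -0.014 1452 0.3714 | -0.01 1712 0.371 | -0.006 1896 0.3721 | -0.002 1744 0.3693 | 0.002 1705 0.3692 | 0.006 1738 0.3713 | 0.01 1911 0.372 | 0.014 1716 0.3698 | 0.018 1482 0.3711 | 0.022 1388 0.3748 | 
0.07 693 x [0.05727766 0.07581587] y [-0.02992942 -0.00038583  0.02413951] z [0.05093895 0.06299521 0.08477217]
-0.018 46 0.0681 | -0.014 61 0.0658 | -0.01 60 0.0612 | -0.006 43 0.057 | -0.002 61 0.0535 | 0.002 45 0.0516 | 0.006 61 0.0558 | 0.01 58 0.0598 | 0.014 49 0.0634 | 0.018 61 0.0674 | 0.022 46 0.066 | 
stop 295 [[ 0.10127615 -0.01028325  0.07461426]
 [ 0.10506302  0.00081247  0.08295458]
 [ 0.11961021  0.0130254   0.08469113]]
bar 721 [[ 0.06083345 -0.08004556  0.15315804]
 [ 0.07804374 -0.07168021  0.17247068]
 [ 0.10390744 -0.06373946  0.17453321]]
table 0.00025571919633027296
```

Request:
step_arm(
  plan=[0.0076, 0.0038, 0.0325, 0, 0, 0, 0, 0.0076, 0.0038, 0.0325, 0, 0, 0, 0, 0.0076, 0.0038, 0.0325, 0, 0, 0, 0, 0.0076, 0.0038, 0.0325, 0, 0, 0, 0, 0.0076, 0.0038, 0.0325, 0, 0, 0, 0, 0.0076, 0.0038, 0.0325, 0, 0, 0, 0, 0.0076, 0.0038, 0.0325, 0, 0, 0, 0, 0.0076, 0.0038, 0.0325, 0, 0, 0, 0],
)

```text
t: 4.95
tool_pos: [0.4808, 0.1103, 0.2649]
eef_rot: [-0.703, 0.703, 0.077, -0.077]
force: [0.4, -0.5, -0.6]
grip_width: 0.0857
```

Request:
step_arm(
  plan=[0.0076, 0.0038, 0.0325, 0, 0, 0, 0, 0.0076, 0.0038, 0.0325, 0, 0, 0, 0, 0.0076, 0.0038, 0.0325, 0, 0, 0, 0, 0.0076, 0.0038, 0.0325, 0, 0, 0, 0, 0, 0, 0, 0, 0.024, 0, 0, 0, 0, 0, 0, 0, 0, 0],
)

```text
t: 5.45
tool_pos: [0.4816, 0.2436, 0.2492]
eef_rot: [-0.703, 0.704, 0.07, -0.07]
force: [-0.1, 0.7, 0.0]
grip_width: 0.0857
```

Run:
```python
from h import *
p,M,o=tool();print(o['t'],p,np.degrees(np.arctan2(M[1,0],M[0,0])))
im,d,P=wcloud(); np.savez('w2.npz',im=im,P=P,d=d)
hsv=cv2.cvtColor(im,cv2.COLOR_BGR2HSV)
near=(abs(P[...,0]-.5325)<.12)&(abs(P[...,1]-.2588)<.04)
m=comp(near&(P[...,2]>.045)&(P[...,2]<.065)&(hsv[...,1]<60)); q=P[m]
r=cv2.minAreaRect((q[:,:2]*1000).astype(np.float32)); print('rod',m.sum(),r,np.percentile(q[:,2],[50,98]))
v,u=np.where(m); print('px',u.min(),u.max(),v.min(),v.max())
c=im[max(0,v.min()-60):v.max()+60,max(0,u.min()-120):u.max()+120]; s=min(800/c.shape[1],600/c.shape[0]); cv2.imwrite('pics/w2.png',cv2.resize(c,None,fx=s,fy=s))
z=np.load('w1.npz'); P=z['P']
cc=np.array([.531,-.146]); a=np.radians(13.2); A=np.array([[np.cos(a),-np.sin(a)],[np.sin(a),np.cos(a)]])
Q=P.reshape(-1,3); L=np.c_[(Q[:,:2]-cc)@A, Q[:,2]]
for s in(-.07,.07):
    b=L[(abs(L[:,0]-s)<.013)&(abs(L[:,1])<.016)&(L[:,2]>.035)&(L[:,2]<.075)]
    from scipy.optimize import least_squares
    f=least_squares(lambda t:t[1]+abs(b[:,1]-t[0])-b[:,2],[0,.05],loss='soft_l1',f_scale=.001); print(s,len(b),f.x)
```

```text
5.45 [0.48163859 0.24358632 0.24924182] 11.388716964184363
rod 3748 ((532.228271484375, 260.0181884765625), (199.5417938232422, 19.471590042114258), 11.86097240447998) [0.05361212 0.05594468]
px 316 337 166 359
-0.07 577 [0.00065573 0.05061742]
0.07 438 [0.00090293 0.05052354]
```

View pics/w2.png

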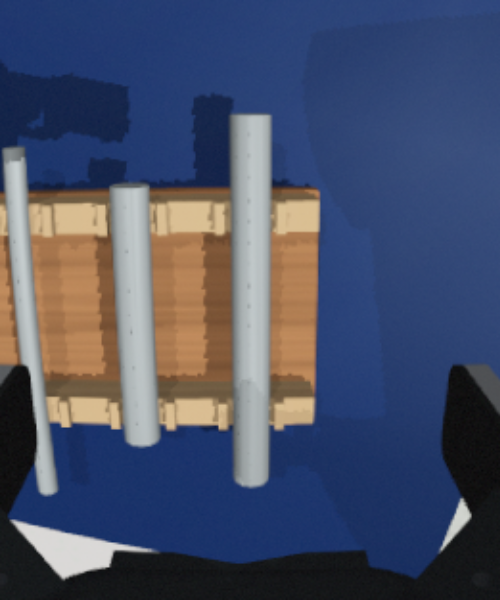

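The crop shows the grey, thick, 200 mm rod on the right at (250,300), the short rod at (133,315) and the thin rod at (28,320). The target is confirmed. The neighbouring rod is only 60 mm away, so I narrow the jaws before going down.

Request:
step_arm(
  plan=[0.0265, 0.02, 0.0029, 0, -0.0084, 0, 115, 0.0264, 0.02, 0.0029, 0, 0, 0, 115, 0, 0.03, 0, 0, 0, 0, 115, 0, 0.03, 0, 0, 0, 0, 115, 0, 0, 0, 0, 0, 0, 115, 0, 0, 0, 0, 0, 0, 115],
  grip_force=60,
)

```text
t: 6.0
tool_pos: [0.531, 0.2575, 0.1486]
eef_rot: [-0.703, 0.704, 0.071, -0.074]
force: [0.6, -0.2, 0.8]
grip_width: 0.047
```

Run:
```python
from h import *
p,M,o=tool();print(o['t'],p,np.degrees(np.arctan2(M[1,0],M[0,0])),o['force'],o['grip_width'],M.T@(np.array([.5323,.2597,.027])-p))
```

```text
6.0 [0.53104722 0.25747768 0.14858764] 11.776302981222472 [ 0.62503908 -0.24168025  0.84248031] 0.046989750071557444 [0.0022473  0.12157625 0.0020562 ]
```

Request:
step_arm(
  plan=[0.001, 0.03, 0.001, 0, 0, 0, 115, 0.001, 0.03, 0.001, 0, 0, 0, 115, 0, 0.03, 0, 0, 0, 0, 115, 0, 0.0, 0, 0, 0, 0, 115, 0, 0, 0, 0, 0, 0, 115],
)

```text
t: 6.42
tool_pos: [0.5339, 0.2615, 0.0609]
eef_rot: [-0.703, 0.703, 0.073, -0.073]
force: [-0.1, -0.5, 0.6]
grip_width: 0.0469
```

Run:
```python
from h import *
p,M,o=tool();print(o['t'],p,np.degrees(np.arctan2(M[1,0],M[0,0])),o['force'],o['grip_width'],M.T@(np.array([.5323,.2597,.027])-p))
print(M.round(4))
```

```text
6.4167 [0.53392439 0.26151148 0.06092989] 11.878723291112667 [-0.1128299  -0.47983239  0.63535803] 0.04694492567545909 [-0.00193928  0.03393175 -0.00142588]
[[ 9.786e-01 -6.000e-04 -2.058e-01]
 [ 2.058e-01 -5.000e-04  9.786e-01]
 [-7.000e-04 -1.000e+00 -4.000e-04]]
```

Request:
step_arm(
  plan=[-0.001, 0.016, -0.0014, 0, 0, 0, 115, 0, 0.016, 0, 0, 0, 0, 115, 0, 0, 0, 0, 0, 0, 115, 0, 0, 0, 0, 0, 0, 115, 0, 0, 0, 0, 0, 0, 115],
)

```text
t: 6.83
tool_pos: [0.5352, 0.2613, 0.0305]
eef_rot: [0.704, -0.703, -0.075, 0.072]
force: [-0.3, 0.1, -0.3]
grip_width: 0.0468
```

Run:
```python
from h import *
p,M,o=tool();print(o['t'],p,np.degrees(np.arctan2(M[1,0],M[0,0])),o['force'],o['grip_width'],M.T@(np.array([.5323,.2597,.027])-p))
im,d=camera('wrist'); cv2.imwrite('pics/w3.png',im)
```

```text
6.8333 [0.53520459 0.26128874 0.03051916] 11.93675766901214 [-0.28535345  0.09477504 -0.31724772] 0.046840951158493634 [-0.00318451  0.00350597 -0.00095515]
```

View pics/w3.png

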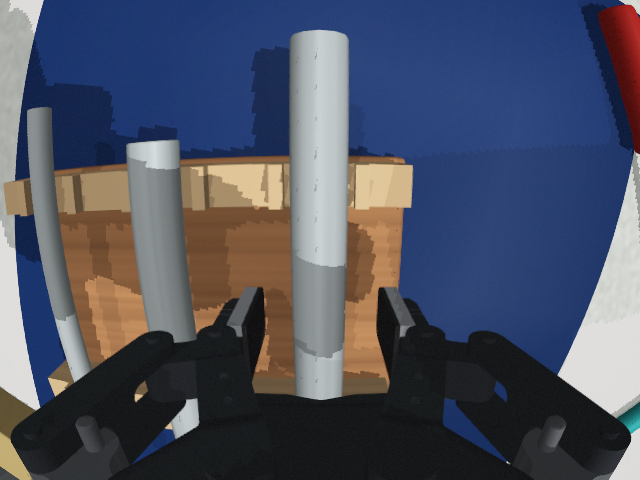

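Rod lies midway between the pads, about (320,320) with the pads at x=264 and x=378, so I close on it.

Request:
step_arm(
  plan=[-0.002, 0.0035, -0.0005, 0, 0, 0, 115, 0, 0, 0, 0, 0, 0, 255, 0, 0, 0, 0, 0, 0, 255, 0, 0, 0, 0, 0, 0, 255, 0, 0, 0, 0, 0, 0, 255, 0, 0, 0, 0, 0, 0, 255, 0, 0, 0, 0, 0, 0, 255],
  grip_force=60,
)

```text
t: 7.47
tool_pos: [0.5313, 0.2598, 0.0245]
eef_rot: [-0.703, 0.703, 0.074, -0.074]
force: [-2.0, -0.8, 4.7]
grip_width: 0.0183
```

Run:
```python
from h import *
p,M,o=tool();print(o['t'],p,np.degrees(np.arctan2(M[1,0],M[0,0])),o['force'],o['wrist_torque'],o['grip_width'],M.T@(np.array([.5323,.2597,.027])-p))
```

```text
7.4667 [0.53134793 0.25984687 0.02453386] 11.955685161245256 [-2.0393063  -0.7918593   4.69213179] [-0.12783112  0.3330571  -0.04532039] 0.018268235189931283 [ 0.0009012  -0.00246602 -0.00034122]
```

Request:
step_arm(
  plan=[0, -0.005, 0, 0, 0, 0, 255, 0, -0.01, 0, 0, 0, 0, 255, 0, -0.02, 0, 0, 0, 0, 255, 0, -0.03, 0, 0, 0, 0, 255, 0, -0.03, 0, 0, 0, 0, 255, 0, -0.03, 0, 0, 0, 0, 255, 0, -0.03, 0, 0, 0, 0, 255, 0, 0, 0, 0, 0, 0, 255],
)

```text
t: 8.13
tool_pos: [0.5349, 0.2612, 0.1864]
eef_rot: [0.704, -0.702, -0.077, 0.07]
force: [1.9, 1.1, -1.3]
grip_width: 0.0184
```

Run:
```python
from h import *
p,M,o=tool();print(o['t'],p,np.degrees(np.arctan2(M[1,0],M[0,0])),o['force'],o['wrist_torque'],o['grip_width'])
x=np.array([np.cos(np.radians(13.3)),np.sin(np.radians(13.3))])
t=np.r_[np.array([.5298,-.1455])-.014*x,.18]; print(t,M.T@(t-p))
```

```text
8.1333 [0.53487404 0.26118633 0.18639913] 11.957979447319284 [ 1.93592386  1.07316032 -1.33608882] [ 0.03349351 -0.05266845 -0.02785069] 0.018352188427721777
[ 0.5161755 -0.1487207  0.18     ] [-0.10328699  0.00468369 -0.39714508]
```

Request:
step_arm(
  plan=[-0.0045, 0, -0.017, 0, 0, 0, 255, -0.0086, 0, -0.033, 0, 0, 0, 255, -0.0086, 0, -0.033, 0, 0, 0, 255, -0.0086, 0, -0.033, 0, 0, 0, 255, -0.0086, 0, -0.033, 0, 0, 0, 255, -0.0086, 0, -0.033, 0, 0, 0, 255, -0.0086, 0, -0.033, 0, 0, 0, 255, -0.0086, 0, -0.033, 0, 0, 0, 255],
)

```text
t: 8.8
tool_pos: [0.5185, 0.0024, 0.1786]
eef_rot: [0.703, -0.703, -0.073, 0.074]
force: [1.3, 0.0, -2.6]
grip_width: 0.0184
```

Request:
step_arm(
  plan=[-0.0086, 0, -0.033, 0, 0, 0, 255, -0.0086, 0, -0.033, 0, 0, 0, 255, -0.0086, 0, -0.033, 0, 0, 0, 255, -0.0086, 0, -0.033, 0, 0, 0, 255, -0.0043, 0, -0.017, 0, -0.0236, 0, 255, 0, 0, 0, 0, 0, 0, 255, 0, 0, 0, 0, 0, 0, 255, 0, 0, 0, 0, 0, 0, 255],
)

```text
t: 9.47
tool_pos: [0.5119, -0.1493, 0.1786]
eef_rot: [0.703, -0.702, -0.082, 0.082]
force: [0.2, 0.1, -1.9]
grip_width: 0.0182
```

```bash
cat >> h.py <<'E'
def rep(z=None,a=13.3):
    p,M,o=tool(); x=np.array([np.cos(np.radians(a)),np.sin(np.radians(a)),0]); y=np.array([-x[1],x[0],0]); s=np.array([.5298,-.1455,.0646])
    f=np.array(o['force']); F=np.stack([x,y,[0,0,1]])
    print('t',round(o['t'],2),'seat-frame mm',((F@(p-s))*1000).round(2),'yawerr',round(np.degrees(np.arctan2(M[1,0],M[0,0]))-a,2),'tilt',(np.degrees([M[2,0],M[2,2]])).round(2),'F',(F@f).round(2),'Tq',(F@np.array(o['wrist_torque'])).round(2),'w',round(o['grip_width'],4))
E
python3 - <<'E'
from h import *
rep()
im,d,P=wcloud(); np.savez('w4.npz',im=im,P=P,d=d); cv2.imwrite('pics/w4.png',im); rep()
im,d=camera('wrist');rep()
E
```

```text
t 9.47 seat-frame mm [-18.31   0.47 114.  ] yawerr 0.0 tilt [-0.05  0.08] F [ 0.2   0.09 -1.94] Tq [-0.01  0.01 -0.01] w 0.0182
t 9.52 seat-frame mm [-18.08   0.73 114.18] yawerr 0.05 tilt [-0.04  0.06] F [ 0.36 -0.44 -3.76] Tq [ 0.06 -0.06 -0.04] w 0.0181
t 9.57 seat-frame mm [-17.93   0.91 114.26] yawerr 0.08 tilt [-0.04  0.05] F [-0.44  0.04 -2.77] Tq [ 0.01 -0.02  0.06] w 0.0184
```

View pics/w4.png

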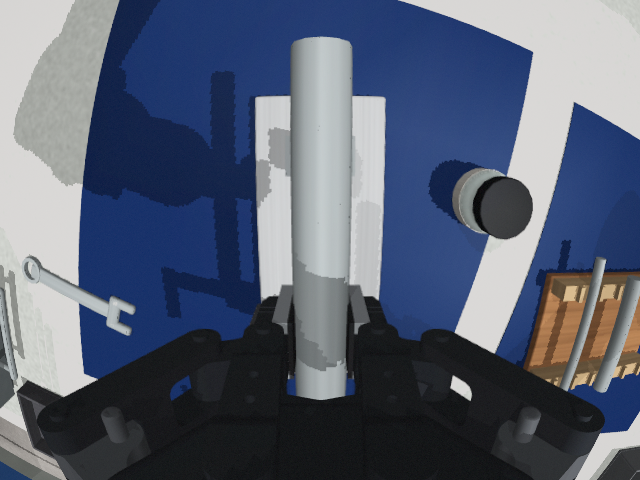

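The rod is held along the pads and lies along the fixture plate. Next I measure its pose in the hand, in the seat frame.

Run:
```python
from h import *
P=np.load('w4.npz')['P']; a=np.radians(13.3); A=np.array([[np.cos(a),-np.sin(a)],[np.sin(a),np.cos(a)]])
Q=P.reshape(-1,3); L=np.c_[(Q[:,:2]-[.5298,-.1455])@A, Q[:,2]-.0646]*1000
b=L[(abs(L[:,1])<18)&(L[:,0]<-28)&(L[:,0]>-135)&(L[:,2]>118)&(L[:,2]<155)]
print(len(b),'x',np.percentile(b[:,0],[.5,99]))
for x0 in range(-120,-30,15):
    k=b[(b[:,0]>x0)&(b[:,0]<x0+15)]; 
    if len(k)>20: print(x0,len(k),'y',np.percentile(k[:,1],[1,99]).mean().round(2),np.ptp(np.percentile(k[:,1],[1,99])).round(1),'z',np.percentile(k[:,2],95).round(2))
```

```text
18037 x [-116.44613084  -28.44718396]
-120 2269 y 0.23 19.3 z 145.01
-105 2998 y 0.12 19.4 z 144.96
-90 3002 y 0.26 19.2 z 144.92
-75 2938 y 0.27 19.5 z 144.91
-60 2708 y 0.2 19.6 z 144.81
-45 2422 y 0.21 19.8 z 144.81
```

Request:
step_arm(
  plan=[0, 0.015, 0, 0, 0, 0, 255, 0, 0.025, 0, 0, 0, 0, 255, 0, 0.025, 0, 0, 0, 0, 255, 0, 0.025, 0, 0, 0, 0, 255, 0, 0.018, 0, 0, 0, 0, 255, 0, 0.008, 0, 0, 0, 0, 255, 0, 0, 0, 0, 0, 0, 255, 0, 0, 0, 0, 0, 0, 255],
)

```text
t: 10.23
tool_pos: [0.5126, -0.1494, 0.0635]
eef_rot: [0.702, -0.702, -0.082, 0.082]
force: [1.1, 0.2, -2.6]
grip_width: 0.0183
```

```bash
python3 -c "
from h import *
rep()"
```

```text
t 10.23 seat-frame mm [-17.64   0.21  -1.05] yawerr 0.07 tilt [-0.01  0.  ] F [ 1.13 -0.07 -2.62] Tq [-0.01 -0.01  0.02] w 0.0183
```

Request:
step_arm(
  plan=[0, 0.006, 0, 0, 0, 0, 255, 0, 0.005, 0, 0, 0, 0, 255, 0, 0.002, 0, 0, 0, 0, 255, 0, 0, 0, 0, 0, 0, 255, 0, 0, 0, 0, 0, 0, 255, 0, 0, 0, 0, 0, 0, 255],
)

```text
t: 10.73
tool_pos: [0.5126, -0.1501, 0.0505]
eef_rot: [-0.702, 0.702, 0.082, -0.082]
force: [-0.4, -0.0, -4.2]
grip_width: 0.0186
```

```bash
python3 -c "
from h import *
rep()"
```

```text
t 10.73 seat-frame mm [-17.79  -0.53 -14.13] yawerr -0.0 tilt [ 0.02 -0.02] F [-0.37  0.08 -4.16] Tq [-0.    0.05  0.02] w 0.0186
```

Request:
step_arm(
  plan=[0, 0.001, 0.0006, 0, 0, 0, 255, 0, 0.001, 0, 0, 0, 0, 255, 0, 0.001, 0, 0, 0, 0, 255, 0, 0, 0, 0, 0, 0, 255, 0, 0, 0, 0, 0, 0, 255],
)

```text
t: 11.15
tool_pos: [0.5122, -0.1493, 0.0471]
eef_rot: [0.702, -0.702, -0.082, 0.082]
force: [0.3, -0.1, -2.8]
grip_width: 0.0181
```

Request:
step_arm(
  plan=[0, 0.0005, 0, 0, 0, 0, 255, 0, 0.0005, 0, 0, 0, 0, 255, 0, 0, 0, 0, 0, 0, 255],
)

```text
t: 11.4
tool_pos: [0.5123, -0.1494, 0.0461]
eef_rot: [-0.702, 0.702, 0.082, -0.082]
force: [0.6, -0.2, -3.5]
grip_width: 0.0182
```

Request:
step_arm(
  plan=[0, 0.0005, 0, 0, 0, 0, 255, 0, 0, 0, 0, 0, 0, 255, 0, 0, 0, 0, 0, 0, 255],
)

```text
t: 11.65
tool_pos: [0.5123, -0.1494, 0.0457]
eef_rot: [-0.702, 0.702, 0.082, -0.082]
force: [-0.6, -0.7, -2.6]
grip_width: 0.0183
```

```bash
python3 -c "
from h import *
rep()"
```

```text
t 11.65 seat-frame mm [-17.94   0.27 -18.93] yawerr 0.0 tilt [-0. -0.] F [-0.75 -0.54 -2.56] Tq [ 0.03 -0.01 -0.03] w 0.0183
```

Request:
step_arm(
  plan=[0, 0.0005, 0, 0, 0, 0, 255, 0, 0, 0, 0, 0, 0, 255, 0, 0, 0, 0, 0, 0, 255],
)

```text
t: 11.9
tool_pos: [0.5122, -0.1494, 0.0452]
eef_rot: [-0.702, 0.702, 0.082, -0.082]
force: [0.3, -0.1, -3.4]
grip_width: 0.0184
```

Request:
step_arm(
  plan=[0, 0.0004, 0, 0, 0, 0, 255, 0, 0, 0, 0, 0, 0, 255, 0, 0, 0, 0, 0, 0, 255],
)

```text
t: 12.15
tool_pos: [0.5123, -0.1494, 0.0448]
eef_rot: [-0.702, 0.702, 0.082, -0.082]
force: [0.3, 0.9, -2.8]
grip_width: 0.0183
```

Request:
step_arm(
  plan=[0, 0.0003, 0, 0, 0, 0, 255, 0, 0, 0, 0, 0, 0, 255, 0, 0, 0, 0, 0, 0, 255],
)

```text
t: 12.4
tool_pos: [0.5124, -0.1494, 0.0445]
eef_rot: [-0.702, 0.702, 0.082, -0.082]
force: [-0.5, -0.0, -3.2]
grip_width: 0.0183
```

```bash
python3 -c "
from h import *
rep()"
```

```text
t 12.4 seat-frame mm [-17.88   0.2  -20.08] yawerr 0.0 tilt [ 0.   -0.01] F [-0.52  0.12 -3.24] Tq [-0.08 -0.02 -0.02] w 0.0183
```

Request:
step_arm(
  plan=[0, 0.0003, 0, 0, 0, 0, 255, 0, 0, 0, 0, 0, 0, 255, 0, 0, 0, 0, 0, 0, 255],
)

```text
t: 12.65
tool_pos: [0.5125, -0.1496, 0.0444]
eef_rot: [-0.702, 0.703, 0.082, -0.082]
force: [-0.9, -1.6, -1.5]
grip_width: 0.0181
```

Request:
step_arm(
  plan=[0, 0.0002, 0, 0, 0, 0, 255, 0, 0, 0, 0, 0, 0, 255, 0, 0, 0, 0, 0, 0, 255],
)

```text
t: 12.9
tool_pos: [0.5125, -0.1496, 0.0443]
eef_rot: [-0.702, 0.703, 0.082, -0.082]
force: [-0.9, -0.9, 0.1]
grip_width: 0.0183
```

Request:
step_arm(
  plan=[0, 0.0002, 0, 0, 0, 0, 255, 0, 0, 0, 0, 0, 0, 255, 0, 0, 0, 0, 0, 0, 255],
)

```text
t: 13.15
tool_pos: [0.5125, -0.1496, 0.0442]
eef_rot: [-0.702, 0.703, 0.082, -0.082]
force: [-2.0, -0.0, 4.3]
grip_width: 0.0182
```

```bash
python3 -c "
from h import *
rep()
for k in range(4): camera('wrist'); rep()"
```

```text
t 13.15 seat-frame mm [-17.76  -0.05 -20.37] yawerr -0.0 tilt [ 0.02 -0.04] F [-1.91  0.42  4.27] Tq [-0.12  0.34  0.04] w 0.0182
t 13.2 seat-frame mm [-1.776e+01 -1.000e-02 -2.040e+01] yawerr 0.0 tilt [ 0.02 -0.04] F [-1.68 -0.65  4.28] Tq [-0.08  0.37  0.08] w 0.0184
t 13.25 seat-frame mm [-17.76  -0.03 -20.39] yawerr 0.0 tilt [ 0.02 -0.04] F [-1.71 -0.82  3.97] Tq [-0.09  0.31  0.04] w 0.0186
t 13.3 seat-frame mm [-17.78  -0.04 -20.4 ] yawerr -0.0 tilt [ 0.02 -0.04] F [-1.51  0.47  5.36] Tq [-0.08  0.34  0.04] w 0.0182
t 13.35 seat-frame mm [-17.77  -0.04 -20.38] yawerr -0.0 tilt [ 0.02 -0.04] F [-1.88 -0.13  5.57] Tq [-0.04  0.38  0.02] w 0.0185
```

Request:
step_arm(
  plan=[0, 0, 0, 0, 0, 0.0006, 255, 0, 0, 0, 0, 0, 0, 255, 0, 0, 0, 0, 0, 0, 255],
  grip_force=35,
)

```text
t: 13.6
tool_pos: [0.5125, -0.1496, 0.0442]
eef_rot: [-0.702, 0.703, 0.082, -0.082]
force: [-2.7, -2.3, 5.3]
grip_width: 0.0184
```

```bash
python3 -c "
from h import *
rep()
for k in range(3): camera('wrist'); rep()"
```

```text
t 13.6 seat-frame mm [-1.779e+01 -2.000e-02 -2.040e+01] yawerr 0.0 tilt [-0.02 -0.04] F [-3.1  -1.59  5.29] Tq [-0.02  0.4  -0.01] w 0.0184
t 13.65 seat-frame mm [-1.777e+01  1.000e-02 -2.040e+01] yawerr 0.0 tilt [-0.01 -0.04] F [-2.48 -0.7   5.33] Tq [-0.07  0.38 -0.01] w 0.018
t 13.7 seat-frame mm [-1.779e+01 -2.000e-02 -2.042e+01] yawerr -0.0 tilt [-0.02 -0.04] F [-1.85 -1.17  5.76] Tq [-0.08  0.39  0.02] w 0.0182
t 13.75 seat-frame mm [-17.75  -0.04 -20.37] yawerr -0.0 tilt [-0.01 -0.04] F [-2.24 -0.23  5.13] Tq [-0.03  0.38  0.04] w 0.018
```

Request:
step_arm(
  plan=[0, 5e-05, 0, 0, 0, 0, 255, 0, 0, 0, 0, 0, 0, 255, 0, 0, 0, 0, 0, 0, 255],
)

```text
t: 14.0
tool_pos: [0.5125, -0.1496, 0.0442]
eef_rot: [-0.702, 0.703, 0.082, -0.082]
force: [-1.3, -0.9, 5.3]
grip_width: 0.0184
```

Request:
step_arm(
  plan=[0, -0.0001, 0, 0, 0, 0, 255, 0, 0, 0, 0, 0, 0, 255],
)

```text
t: 14.17
tool_pos: [0.5125, -0.1496, 0.0442]
eef_rot: [-0.702, 0.703, 0.082, -0.082]
force: [-2.3, -0.5, 6.2]
grip_width: 0.0181
```

Request:
step_arm(
  plan=[0.001, 0, 0, 0, 0, 0, 255, 0.001, 0, 0, 0, 0, 0, 255, 0.001, 0, 0, 0, 0, 0, 255],
)

```text
t: 14.42
tool_pos: [0.5125, -0.1496, 0.0441]
eef_rot: [-0.702, 0.703, 0.079, -0.084]
force: [-11.6, -4.0, 14.8]
grip_width: 0.0181
```

```bash
python3 -c "
from h import *
rep()
for k in range(2): camera('wrist'); rep()"
```

```text
t 14.42 seat-frame mm [-17.75  -0.04 -20.49] yawerr -0.04 tilt [-0.36 -0.1 ] F [-12.22  -1.26  14.76] Tq [-0.26  2.22  0.09] w 0.0181
t 14.47 seat-frame mm [-17.78  -0.04 -20.48] yawerr -0.04 tilt [-0.37 -0.09] F [-10.1   -1.73  11.33] Tq [-0.26  1.83  0.03] w 0.0182
t 14.52 seat-frame mm [-1.777e+01 -2.000e-02 -2.046e+01] yawerr -0.04 tilt [-0.36 -0.09] F [-10.93  -1.8   12.4 ] Tq [-0.19  1.8   0.07] w 0.0187
```

Request:
step_arm(
  plan=[-0.0025, -0.0003, 0, 0, 0, 0, 255, 0, 0, 0, 0, 0, 0, 255],
)

```text
t: 14.68
tool_pos: [0.5125, -0.1496, 0.0442]
eef_rot: [-0.702, 0.703, 0.081, -0.082]
force: [-2.5, -2.1, 4.8]
grip_width: 0.0184
```

```bash
python3 -c "
from h import *
rep()
for k in range(3): camera('wrist'); rep()"
```

```text
t 14.68 seat-frame mm [-1.780e+01  1.000e-02 -2.038e+01] yawerr -0.02 tilt [-0.05 -0.03] F [-2.97 -1.48  4.82] Tq [-0.21  0.52 -0.01] w 0.0184
t 14.73 seat-frame mm [-1.780e+01 -2.000e-02 -2.037e+01] yawerr -0.02 tilt [-0.07 -0.04] F [-3.45 -1.35  4.01] Tq [-0.29  0.62 -0.07] w 0.0184
t 14.78 seat-frame mm [-17.85  -0.   -20.41] yawerr -0.02 tilt [-0.08 -0.04] F [-3.84 -2.15  5.24] Tq [-0.29  0.67  0.  ] w 0.0185
t 14.83 seat-frame mm [-1.783e+01 -2.000e-02 -2.041e+01] yawerr -0.01 tilt [-0.09 -0.04] F [-4.1  -1.37  5.1 ] Tq [-0.29  0.67 -0.03] w 0.018
```

Request:
step_arm(
  plan=[0, -0.0002, 0, 0, 0, 0, 255, 0, 0, 0, 0, 0, 0, 255, 0, 0, 0, 0, 0, 0, 255],
)

```text
t: 15.08
tool_pos: [0.5124, -0.1496, 0.0442]
eef_rot: [-0.702, 0.703, 0.081, -0.082]
force: [-3.5, -3.6, 4.1]
grip_width: 0.0185
```

```bash
python3 -c "
from h import *
rep()
for k in range(3): camera('wrist'); rep()"
```

```text
t 15.08 seat-frame mm [-1.783e+01 -1.000e-02 -2.039e+01] yawerr -0.01 tilt [-0.09 -0.04] F [-4.19 -2.69  4.05] Tq [-0.48  0.69 -0.09] w 0.0185
t 15.13 seat-frame mm [-17.82   0.   -20.38] yawerr -0.01 tilt [-0.09 -0.04] F [-3.81 -3.73  3.78] Tq [-0.52  0.78 -0.06] w 0.0181
t 15.18 seat-frame mm [-17.82  -0.   -20.39] yawerr -0.01 tilt [-0.09 -0.04] F [-3.88 -2.27  3.61] Tq [-0.55  0.75 -0.1 ] w 0.0183
t 15.23 seat-frame mm [-17.84  -0.   -20.4 ] yawerr -0.01 tilt [-0.09 -0.04] F [-4.16 -2.56  3.75] Tq [-0.52  0.8  -0.02] w 0.0181
```

Request:
step_arm(
  plan=[0, -0.0002, -0.0003, 0, 0, 0, 255, 0, 0, 0, 0, 0, 0, 255, 0, 0, 0, 0, 0, 0, 255],
)

```text
t: 15.48
tool_pos: [0.5125, -0.1496, 0.0442]
eef_rot: [-0.702, 0.702, 0.081, -0.082]
force: [-2.7, -3.7, 1.6]
grip_width: 0.018
```

```bash
python3 -c "
from h import *
rep()
for k in range(3): camera('wrist'); rep()"
```

```text
t 15.48 seat-frame mm [-17.8    0.03 -20.38] yawerr -0.0 tilt [-0.08  0.01] F [-3.44 -2.95  1.58] Tq [-0.5   0.68 -0.05] w 0.018
t 15.53 seat-frame mm [-1.773e+01  1.000e-02 -2.035e+01] yawerr -0.0 tilt [-0.07  0.  ] F [-3.75 -3.72  1.61] Tq [-0.5   0.64 -0.03] w 0.018
t 15.58 seat-frame mm [-1.757e+01  1.000e-02 -2.033e+01] yawerr 0.0 tilt [-0.05  0.01] F [-2.02 -3.38 -0.76] Tq [-0.45  0.52 -0.06] w 0.0183
t 15.63 seat-frame mm [-17.32   0.03 -20.32] yawerr 0.01 tilt [-0.02  0.01] F [-1.59 -2.28 -0.52] Tq [-0.44  0.42 -0.02] w 0.0182
```

Request:
step_arm(
  plan=[0.0005, 0, 0, 0, 0, 0, 255, 0.0005, 0, 0, 0, 0, 0, 255, 0.0005, 0, 0, 0, 0, 0, 255, 0.0005, 0, 0, 0, 0, 0, 255],
)

```text
t: 15.97
tool_pos: [0.515, -0.1488, 0.0444]
eef_rot: [0.702, -0.702, -0.082, 0.082]
force: [-1.2, -1.2, -1.1]
grip_width: 0.0183
```

```bash
python3 -c "
from h import *
rep()
for k in range(2): camera('wrist'); rep()"
```

```text
t 15.97 seat-frame mm [-15.2    0.17 -20.18] yawerr 0.02 tilt [-0.02  0.02] F [-1.39 -0.85 -1.12] Tq [-0.36  0.28  0.02] w 0.0183
t 16.02 seat-frame mm [-15.08   0.16 -20.16] yawerr 0.02 tilt [-0.01  0.02] F [-1.19 -1.41 -1.05] Tq [-0.34  0.23 -0.01] w 0.0182
t 16.07 seat-frame mm [-15.07   0.15 -20.15] yawerr 0.02 tilt [-0.    0.02] F [-1.5  -1.96 -2.03] Tq [-0.31  0.12 -0.02] w 0.0185
```

Request:
step_arm(
  plan=[0.0005, 0.0001, -0.0002, 0, 0, 0, 255, 0.0005, 0.0001, 0, 0, 0, 0, 255, 0.0005, 0, 0, 0, 0, 0, 255, 0.0005, 0, 0, 0, 0, 0, 255],
)

```text
t: 16.4
tool_pos: [0.5165, -0.1487, 0.0443]
eef_rot: [0.702, -0.702, -0.082, 0.082]
force: [-1.7, -1.4, -1.1]
grip_width: 0.0182
```

```bash
python3 -c "
from h import *
rep()
for k in range(2): camera('wrist'); rep()"
```

```text
t 16.4 seat-frame mm [-13.62  -0.03 -20.33] yawerr 0.01 tilt [-0.06  0.02] F [-2.   -0.94 -1.06] Tq [-0.17  0.3   0.  ] w 0.0182
t 16.45 seat-frame mm [-1.343e+01 -1.000e-02 -2.032e+01] yawerr 0.01 tilt [-0.04  0.02] F [-0.74 -0.94 -0.83] Tq [-0.08  0.26 -0.08] w 0.0183
t 16.5 seat-frame mm [-13.37  -0.   -20.32] yawerr 0.01 tilt [-0.03  0.02] F [-1.37 -0.92 -1.36] Tq [-0.14  0.33  0.02] w 0.0182
```

Request:
step_arm(
  plan=[0.0007, 5e-05, 0, 0, 0, 0, 255, 0.0007, 0, 0, 0, 0, 0, 255, 0.0007, 0, 0, 0, 0, 0, 255, 0.0007, 0, 0, 0, 0, 0, 255, 0.0007, 0, 0, 0, 0, 0, 255, 0.0007, 0, 0, 0, 0, 0, 255, 0.0007, 0, 0, 0, 0, 0, 255, 0.0007, 0, 0, 0, 0, 0, 255],
)

```text
t: 17.17
tool_pos: [0.522, -0.1474, 0.0442]
eef_rot: [0.702, -0.702, -0.082, 0.082]
force: [-3.7, -0.2, 1.3]
grip_width: 0.0184
```

```bash
python3 -c "
from h import *
rep()
for k in range(2): camera('wrist'); rep()"
```

```text
t 17.17 seat-frame mm [ -7.99  -0.04 -20.36] yawerr 0.01 tilt [-0.06  0.02] F [-3.64  0.63  1.35] Tq [ 0.14  0.72 -0.06] w 0.0184
t 17.22 seat-frame mm [ -7.76  -0.07 -20.34] yawerr 0.01 tilt [-0.03  0.02] F [-2.71  1.25  0.46] Tq [ 0.14  0.59 -0.06] w 0.0182
t 17.27 seat-frame mm [ -7.71  -0.06 -20.34] yawerr 0.01 tilt [-0.03  0.02] F [-2.93  0.62  0.9 ] Tq [ 0.15  0.52 -0.03] w 0.0184
```

Request:
step_arm(
  plan=[0.0006, 0, 0.0001, 0, 0, 0, 255, 0.0006, 0, 0, 0, 0, 0, 255, 0.0006, 0, 0, 0, 0, 0, 255, 0.0006, 0, 0, 0, 0, 0, 255, 0.0006, 0, 0, 0, 0, 0, 255, 0.0006, 0, 0, 0, 0, 0, 255, 0.0006, 0, 0, 0, 0, 0, 255],
)

```text
t: 17.85
tool_pos: [0.5263, -0.1464, 0.0442]
eef_rot: [0.702, -0.702, -0.082, 0.082]
force: [-3.2, -0.1, 0.3]
grip_width: 0.0182
```

Request:
step_arm(
  plan=[0.0003, 0, 0, 0, 0, 0, 255, 0.0003, 0, 0, 0, 0, 0, 255, 0.0003, 0, 0, 0, 0, 0, 255],
)

```text
t: 18.1
tool_pos: [0.5271, -0.1462, 0.0442]
eef_rot: [-0.702, 0.702, 0.082, -0.082]
force: [-3.0, 0.9, 0.1]
grip_width: 0.0184
```

```bash
python3 -c "
from h import *
rep()"
```

```text
t 18.1 seat-frame mm [ -2.76  -0.07 -20.35] yawerr 0.01 tilt [-0.04  0.  ] F [-2.7   1.58  0.15] Tq [ 0.18  0.53 -0.03] w 0.0184
```

Request:
step_arm(
  plan=[0.0003, 0, 0.0001, 0, 0, 0, 255, 0.0003, 0, 0, 0, 0, 0, 255, 0.0003, 0, 0, 0, 0, 0, 255],
)

```text
t: 18.35
tool_pos: [0.5283, -0.1459, 0.0443]
eef_rot: [-0.702, 0.702, 0.082, -0.082]
force: [-2.0, 1.1, -0.6]
grip_width: 0.0184
```

Request:
step_arm(
  plan=[0.0003, 0, 0, 0, 0, 0, 255, 0.0003, 0, 0, 0, 0, 0, 255, 0.0003, 0, 0, 0, 0, 0, 255],
)

```text
t: 18.6
tool_pos: [0.5285, -0.1459, 0.0443]
eef_rot: [-0.702, 0.703, 0.081, -0.082]
force: [-4.9, -0.9, 1.5]
grip_width: 0.0187
```

Request:
step_arm(
  plan=[0.0003, 0, 0, 0, 0, 0, 255, 0.0003, 0, 0, 0, 0, 0, 255, 0.0003, 0, 0, 0, 0, 0, 255],
)

```text
t: 18.85
tool_pos: [0.5285, -0.1459, 0.0442]
eef_rot: [-0.702, 0.703, 0.081, -0.083]
force: [-7.1, -1.0, 4.1]
grip_width: 0.0186
```

```bash
python3 -c "
from h import *
rep()"
```

```text
t 18.85 seat-frame mm [ -1.36  -0.08 -20.36] yawerr -0.01 tilt [-0.18 -0.03] F [-7.12  0.6   4.12] Tq [0.06 1.34 0.  ] w 0.0186
```

Request:
step_arm(
  plan=[0, -0.00025, 0, 0, 0, 0, 255, 0, 0, 0, 0, 0, 0, 255, 0, 0, 0, 0, 0, 0, 255],
)

```text
t: 19.1
tool_pos: [0.5285, -0.1459, 0.0442]
eef_rot: [-0.702, 0.703, 0.081, -0.083]
force: [-5.7, -1.0, 1.3]
grip_width: 0.0183
```

```bash
python3 -c "
from h import *
rep()
for k in range(2): camera('wrist'); rep()"
```

```text
t 19.1 seat-frame mm [ -1.39  -0.05 -20.35] yawerr -0.02 tilt [-0.19 -0.02] F [-5.81  0.3   1.26] Tq [-0.08  1.01  0.06] w 0.0183
t 19.15 seat-frame mm [ -1.36  -0.05 -20.32] yawerr -0.01 tilt [-0.18 -0.02] F [-5.52  0.24  0.59] Tq [ 0.04  1.02 -0.  ] w 0.0183
t 19.2 seat-frame mm [ -1.38  -0.06 -20.34] yawerr -0.02 tilt [-0.18 -0.02] F [-6.68 -0.02  1.18] Tq [0.04 1.05 0.  ] w 0.0185
```

Request:
step_arm(
  plan=[0.0003, -0.00015, 0, 0, 0, 0, 255, 0.0002, 0, 0, 0, 0, 0, 255, 0, 0, 0, 0, 0, 0, 255],
)

```text
t: 19.45
tool_pos: [0.5285, -0.1459, 0.0442]
eef_rot: [-0.702, 0.703, 0.08, -0.083]
force: [-7.1, -1.7, 1.8]
grip_width: 0.0182
```

```bash
python3 -c "
from h import *
rep()
for k in range(3): camera('wrist'); rep()"
```

```text
t 19.45 seat-frame mm [ -1.38  -0.07 -20.35] yawerr -0.02 tilt [-0.25 -0.03] F [-7.3   0.02  1.84] Tq [-0.14  1.29  0.07] w 0.0182
t 19.5 seat-frame mm [ -1.38  -0.05 -20.34] yawerr -0.02 tilt [-0.24 -0.02] F [-7.38 -1.4   0.29] Tq [-0.04  1.25  0.04] w 0.0184
t 19.55 seat-frame mm [ -1.36  -0.04 -20.34] yawerr -0.02 tilt [-0.24 -0.02] F [-6.97  0.31  1.42] Tq [-0.06  1.23  0.12] w 0.0178
t 19.6 seat-frame mm [ -1.37  -0.05 -20.34] yawerr -0.02 tilt [-0.24 -0.02] F [-7.18  0.02  1.5 ] Tq [-0.01  1.16  0.09] w 0.018
```

Request:
step_arm(
  plan=[-0.001, 0, 0, 0, 0, 0, 255, 0, 0, 0, 0, 0, 0, 255],
)

```text
t: 19.77
tool_pos: [0.5285, -0.1459, 0.0443]
eef_rot: [-0.702, 0.702, 0.081, -0.083]
force: [-4.6, -1.3, -1.5]
grip_width: 0.0183
```

Request:
step_arm(
  plan=[0, 0, 0, 0, 0, 0, 215, 0, 0, 0, 0, 0, 0, 180, 0, 0, 0, 0, 0, 0, 115, 0, 0, 0, 0, 0, 0, 115, 0, 0, 0, 0, 0, 0, 115],
)

```text
t: 20.18
tool_pos: [0.5308, -0.1459, 0.0454]
eef_rot: [-0.702, 0.703, 0.083, -0.081]
force: [-0.1, -0.1, 0.1]
grip_width: 0.0468
```

Run:
```python
from h import *
rep(); im,d,P=wcloud(); np.savez('w5.npz',im=im,P=P); cv2.imwrite('pics/w5.png',im); rep()
```

```text
t 20.18 seat-frame mm [  0.89  -0.61 -19.21] yawerr 0.02 tilt [ 0.11 -0.07] F [-0.1  -0.08  0.12] Tq [-0.   -0.07  0.02] w 0.0468
t 20.23 seat-frame mm [  0.55  -0.47 -19.36] yawerr 0.02 tilt [ 0.08 -0.05] F [-0.42 -0.19  0.61] Tq [ 0.01  0.01 -0.01] w 0.0469
```

View pics/w5.png

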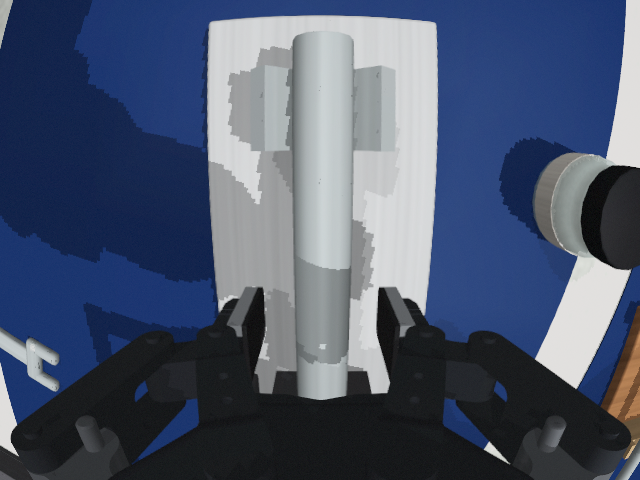

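Rod is released and lies in the near V at (323,110). Now I locate the strap bar precisely and start lifting away.

Request:
step_arm(
  plan=[0, -0.005, 0, 0, 0, 0, 115, 0, -0.025, 0, 0, 0, 0, 115, 0, -0.035, 0, 0, 0, 0, 115, 0, -0.035, 0, 0, 0, 0, 115, 0, -0.035, 0, 0, 0, 0, 115, 0, -0.035, 0, 0, 0, 0, 115, 0, -0.01, 0, 0, 0, 0, 115, 0, 0, 0, 0, 0, 0, 115],
)

```text
t: 20.9
tool_pos: [0.532, -0.1466, 0.2291]
eef_rot: [-0.701, 0.704, 0.084, -0.079]
force: [0.4, -0.7, 0.1]
grip_width: 0.0468
```

Run:
```python
from h import *
rep()
a=np.radians(13.3); A=np.array([[np.cos(a),-np.sin(a)],[np.sin(a),np.cos(a)]])
im,d,P=wcloud(); np.savez('w6.npz',im=im,P=P); cv2.imwrite('pics/w6.png',im)
ts=cloud('scene')[2]; tt=cloud('top')[2]
for n,P in [('w1',np.load('w1.npz')['P']),('w6',P),('scene',ts),('top',tt)]:
    Q=P.reshape(-1,3); L=np.c_[(Q[:,:2]-[.5298,-.1455])@A, Q[:,2]-.0646]*1000
    b=L[(L[:,2]>85)&(L[:,2]<125)&(L[:,0]>55)&(L[:,0]<130)&(L[:,1]<-45)&(L[:,1]>-110)]
    if len(b)<5: print(n,len(b)); continue
    print(n,len(b),'x',np.percentile(b[:,0],[2,50,98]).round(1),'y',np.percentile(b[:,1],[2,50,98]).round(1),'z',np.percentile(b[:,2],[2,50,90,98]).round(1))
    k=b[(b[:,0]>82)&(b[:,0]<112)]; print('  free: ',len(k),np.percentile(k,[3,50,97],axis=0).round(1).tolist())
```

```text
t 20.9 seat-frame mm [  1.88  -1.53 164.48] yawerr 0.01 tilt [ 0.37 -0.28] F [ 0.23 -0.74  0.08] Tq [-0.01  0.05  0.03] w 0.0468
w1 953 x [ 55.2  71.4 105. ] y [-81.1 -72.3 -63.8] z [ 86.4 107.3 109.5 110. ]
  free:  314 [[82.9, -81.0, 102.8], [94.5, -73.8, 108.3], [105.9, -68.7, 109.9]]
w6 0
scene 196 x [ 58.2  81.  108.7] y [-83.1 -75.2 -65.9] z [ 87.3 107.2 110.5 111.2]
  free:  96 [[83.2, -82.8, 100.3], [96.9, -76.2, 107.3], [108.9, -70.1, 110.9]]
top 1
```

View pics/w6.png

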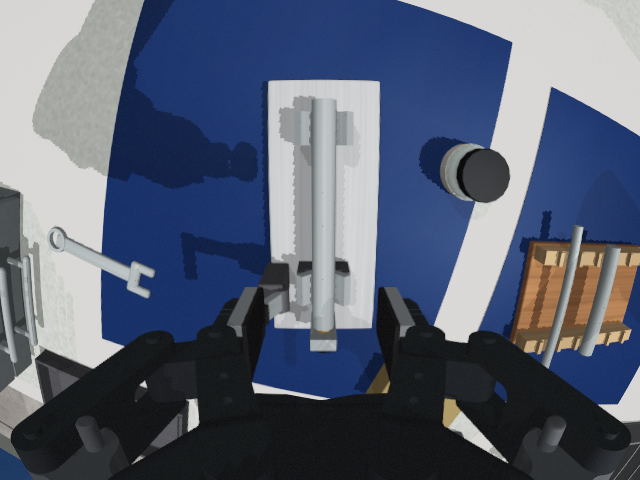

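Request:
step_arm(
  plan=[0.015, 0, -0.012, 0, 0, 0, 115, 0.027, 0, -0.021, 0, 0, 0, 115, 0.027, 0, -0.021, 0, 0, 0, 115, 0.018, 0, -0.014, 0, 0, 0, 115, 0.008, 0, -0.006, 0, 0, 0, 115, 0, 0, 0, 0, 0, 0, 115, 0, 0, 0, 0, 0, 0, 115, 0, 0, 0, 0, 0, 0, 115],
  grip_force=20,
)

```text
t: 21.72
tool_pos: [0.6376, -0.1951, 0.223]
eef_rot: [0.703, -0.702, -0.081, 0.083]
force: [-0.3, 0.5, -0.4]
grip_width: 0.0471
```

Run:
```python
from h import *
rep(); im,d,P=wcloud(); cv2.imwrite('pics/w7.png',im); np.savez('w7.npz',P=P,im=im); rep()
```

```text
t 21.72 seat-frame mm [ 93.46 -73.1  158.43] yawerr 0.01 tilt [-0.19  0.11] F [-0.22  0.53 -0.38] Tq [ 0.03  0.04 -0.03] w 0.0471
t 21.77 seat-frame mm [ 93.53 -73.11 159.09] yawerr 0.01 tilt [-0.15  0.08] F [0.26 0.08 0.38] Tq [-0.02  0.02  0.01] w 0.0469
```

View pics/w7.png

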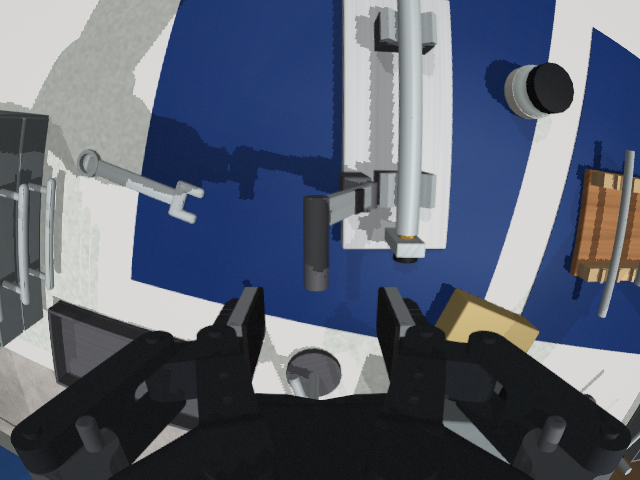

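The bar shows at (315,200–290), with the strap arm joining its upper (-x) end. The rod meets the brass screw at (408,235).

Run:
```python
from h import *
P=np.load('w7.npz')['P'][185:300,295:340]; a=np.radians(13.3); A=np.array([[np.cos(a),-np.sin(a)],[np.sin(a),np.cos(a)]])
Q=P.reshape(-1,3); L=np.c_[(Q[:,:2]-[.5298,-.1455])@A, Q[:,2]-.0646]*1000
b=L[(L[:,2]>90)&(L[:,2]<120)]
print(len(b),np.percentile(b,[1,50,99],axis=0).round(1).tolist())
k=b[b[:,0]>92]; print(np.percentile(k,[2,50,98],axis=0).round(1).tolist())
```

```text
2571 [[55.1, -82.7, 91.4], [77.7, -75.6, 108.2], [106.2, -66.6, 110.7]]
[[92.4, -82.4, 104.2], [99.2, -75.6, 108.4], [106.5, -69.0, 110.3]]
```

Request:
step_arm(
  plan=[-0.0035, 0.01, -0.0025, 0, 0, 0, 115, 0, 0.02, 0, 0, 0, 0, 115, 0, 0.02, 0, 0, 0, 0, 115, 0, 0.012, 0, 0, 0, 0, 115, 0, 0, 0, 0, 0, 0, 115, 0, 0, 0, 0, 0, 0, 115, 0, 0, 0, 0, 0, 0, 115],
)

```text
t: 22.35
tool_pos: [0.6361, -0.199, 0.1639]
eef_rot: [-0.702, 0.703, 0.082, -0.082]
force: [-0.0, -0.0, 0.8]
grip_width: 0.0471
```

Run:
```python
from h import *
rep(); im,d,P=wcloud(); cv2.imwrite('pics/w8.png',im[:450]); rep()
```

```text
t 22.35 seat-frame mm [ 91.12 -76.47  99.34] yawerr 0.01 tilt [ 0.03 -0.05] F [-0.01 -0.02  0.81] Tq [ 0.   -0.01 -0.  ] w 0.0471
t 22.4 seat-frame mm [ 91.5  -76.79  99.73] yawerr 0.01 tilt [ 0.07 -0.08] F [ 0.55 -0.88  0.02] Tq [ 0.   -0.01 -0.04] w 0.0468
```

View pics/w8.png

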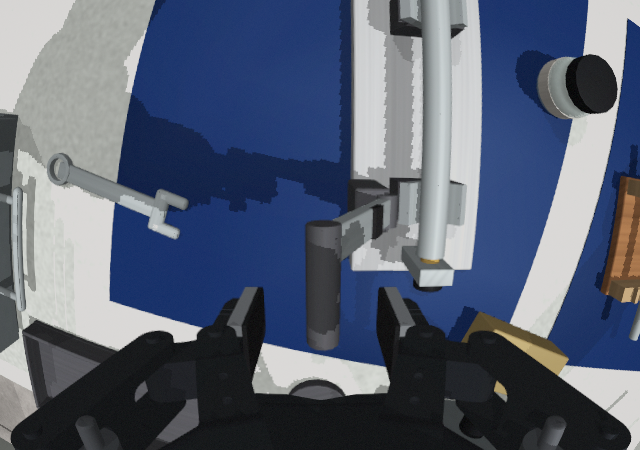

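Bar is between the pads, at (322,225–350). I go down the last 15 mm and pinch it.

Request:
step_arm(
  plan=[-0.002, 0.008, 0.0005, 0, 0, 0, 115, 0, 0.007, 0, 0, 0, 0, 115, 0, 0, 0, 0, 0, 0, 115, 0, 0, 0, 0, 0, 0, 170, 0, 0, 0, 0, 0, 0, 200, 0, 0, 0, 0, 0, 0, 255, 0, 0, 0, 0, 0, 0, 255, 0, 0, 0, 0, 0, 0, 255],
  grip_force=20,
)

```text
t: 23.07
tool_pos: [0.6341, -0.199, 0.1478]
eef_rot: [-0.702, 0.702, 0.082, -0.082]
force: [0.4, 0.0, -0.3]
grip_width: 0.0132
```

Run:
```python
from h import *
rep(); camera('wrist'); rep()
p,M,o=tool()
# arc plan: grasp relative
import math
for n in (10,):
    th0=1.985; ths=np.linspace(th0,0.12,25)
    y=-36+95*np.cos(ths); z=16+95*np.sin(ths)
    print(np.c_[ths[1:],np.diff(y),-np.diff(z)].round(2).tolist())
```

```text
t 23.07 seat-frame mm [ 89.15 -76.04  83.18] yawerr 0.0 tilt [-0.02 -0.  ] F [ 0.44 -0.06 -0.27] Tq [ 0.02  0.01 -0.02] w 0.0132
t 23.12 seat-frame mm [ 89.13 -76.04  83.15] yawerr 0.0 tilt [-0.02 -0.01] F [-0.14  0.41 -0.87] Tq [ 0.09 -0.06 -0.05] w 0.0133
[[1.91, 6.87, -2.71], [1.83, 7.06, -2.16], [1.75, 7.2, -1.61], [1.67, 7.31, -1.05], [1.6, 7.37, -0.48], [1.52, 7.38, 0.1], [1.44, 7.35, 0.67], [1.36, 7.28, 1.24], [1.29, 7.16, 1.8], [1.21, 7.0, 2.35], [1.13, 6.79, 2.89], [1.05, 6.55, 3.4], [0.97, 6.26, 3.9], [0.9, 5.94, 4.38], [0.82, 5.58, 4.83], [0.74, 5.19, 5.24], [0.66, 4.77, 5.63], [0.59, 4.32, 5.98], [0.51, 3.84, 6.3], [0.43, 3.34, 6.58], [0.35, 2.82, 6.82], [0.28, 2.28, 7.02], [0.2, 1.73, 7.17], [0.12, 1.17, 7.29]]
```

Request:
step_arm(
  plan=[0, -0.0027, 0.0069, 0, 0, 0, 255, 0, -0.0022, 0.0071, 0, 0, 0, 255, 0, -0.0016, 0.0072, 0, 0, 0, 255, 0, -0.001, 0.0073, 0, 0, 0, 255],
)

```text
t: 23.45
tool_pos: [0.6281, -0.1732, 0.1572]
eef_rot: [-0.7, 0.705, 0.082, -0.081]
force: [-0.5, -5.8, 5.4]
grip_width: 0.0132
```

```bash
python3 -c "
from h import *
rep(); camera('wrist'); rep(); camera('wrist'); rep()"
```

```text
t 23.45 seat-frame mm [ 89.29 -49.54  92.62] yawerr -0.06 tilt [ 0.03 -0.35] F [-1.84 -5.48  5.42] Tq [-1.32  0.44 -0.06] w 0.0132
t 23.5 seat-frame mm [ 89.28 -47.94  92.97] yawerr 0.01 tilt [ 0.03 -0.29] F [-1.73 -3.73  4.65] Tq [-0.94  0.35 -0.02] w 0.0133
t 23.55 seat-frame mm [ 89.32 -47.95  92.94] yawerr 0.03 tilt [ 0.04 -0.23] F [-4.25 -2.63  7.98] Tq [-0.56  0.6  -0.02] w 0.0129
```

Request:
step_arm(
  plan=[0, 0, 0, 0, 0, 0, 255, 0, 0, 0, 0, 0, 0, 255, 0, 0, 0, 0, 0, 0, 255],
)

```text
t: 23.8
tool_pos: [0.6278, -0.1716, 0.1575]
eef_rot: [-0.702, 0.703, 0.082, -0.081]
force: [-2.5, -1.0, 8.1]
grip_width: 0.0129
```

```bash
python3 -c "
from h import *
rep(); camera('wrist'); rep(); camera('wrist'); rep()"
```

```text
t 23.8 seat-frame mm [ 89.38 -47.95  92.86] yawerr 0.0 tilt [ 0.07 -0.14] F [-2.66 -0.38  8.07] Tq [-0.35  0.53  0.03] w 0.0129
t 23.85 seat-frame mm [ 89.33 -47.94  92.82] yawerr 0.01 tilt [ 0.07 -0.14] F [-2.48 -1.59  8.07] Tq [-0.35  0.5  -0.01] w 0.0131
t 23.9 seat-frame mm [ 89.37 -47.94  92.84] yawerr 0.0 tilt [ 0.07 -0.14] F [-2.65 -0.92  8.08] Tq [-0.33  0.51 -0.05] w 0.0131
```

Request:
step_arm(
  plan=[0, -0.0015, 0, 0, 0, 0, 255, 0, 0, 0, 0, 0, 0, 255, 0, 0, 0, 0, 0, 0, 255],
)

```text
t: 24.15
tool_pos: [0.6277, -0.1715, 0.1575]
eef_rot: [-0.702, 0.703, 0.082, -0.082]
force: [-1.1, -2.6, 5.0]
grip_width: 0.0131
```

```bash
python3 -c "
from h import *
rep(); camera('wrist'); rep(); camera('wrist'); rep()"
```

```text
t 24.15 seat-frame mm [ 89.29 -47.81  92.89] yawerr 0.0 tilt [ 0.02 -0.07] F [-1.64 -2.31  4.96] Tq [-0.57  0.24  0.08] w 0.0131
t 24.2 seat-frame mm [ 89.3  -47.82  92.89] yawerr 0.0 tilt [ 0.02 -0.07] F [-1.3  -1.38  6.61] Tq [-0.51  0.28  0.01] w 0.0132
t 24.25 seat-frame mm [ 89.31 -47.81  92.88] yawerr 0.0 tilt [ 0.02 -0.06] F [-1.56 -2.91  5.92] Tq [-0.47  0.34 -0.02] w 0.0134
```

Run:
```python
from h import *
a=np.radians(13.3); A=np.array([[np.cos(a),-np.sin(a)],[np.sin(a),np.cos(a)]])
im,d,Pw=wcloud(); cv2.imwrite('pics/w9.png',im[:450])
rep()
for n,P in [('w',Pw),('s',cloud('scene')[2])]:
    Q=P.reshape(-1,3); L=np.c_[(Q[:,:2]-[.5298,-.1455])@A, Q[:,2]-.0646]*1000
    b=L[(L[:,2]>85)&(L[:,2]<125)&(L[:,0]>50)&(L[:,0]<77)&(L[:,1]<-20)&(L[:,1]>-80)]
    if len(b)>5: print(n,len(b),np.percentile(b,[2,50,98],axis=0).round(1).tolist())
    b=L[(L[:,2]>30)&(L[:,2]<80)&(L[:,0]>50)&(L[:,0]<90)&(L[:,1]<-20)&(L[:,1]>-80)]
    if len(b)>5: print(' arm',n,len(b),np.percentile(b,[2,50,98],axis=0).round(1).tolist())
```

```text
t 24.3 seat-frame mm [ 89.3  -47.82  92.89] yawerr 0.0 tilt [ 0.02 -0.06] F [-0.85 -2.28  4.81] Tq [-0.52  0.3  -0.03] w 0.0135
w 2793 [[55.1, -54.5, 89.9], [63.9, -47.9, 116.0], [76.5, -41.4, 118.1]]
 arm w 569 [[56.9, -46.5, 33.4], [57.5, -38.5, 59.3], [72.3, -34.1, 78.8]]
s 14 [[71.2, -54.8, 113.1], [73.6, -49.1, 115.8], [76.7, -43.6, 117.9]]
 arm s 15 [[66.9, -43.2, 30.9], [73.9, -37.7, 39.9], [75.7, -34.7, 49.0]]
```

View pics/w9.png

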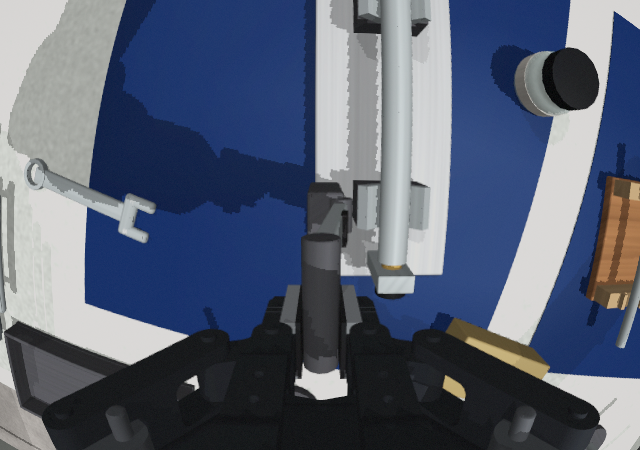

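Run:
```python
import numpy as np
t=np.linspace(1.697,.10,33); y=95*np.cos(t); z=95*np.sin(t)
r=np.c_[-np.diff(z),np.diff(y)].round(2)
for k in range(0,32,8): print(t[k+8].round(3),r[k:k+8].tolist())
```

```text
1.298 [[-0.48, 4.72], [-0.24, 4.73], [-0.01, 4.74], [0.23, 4.74], [0.47, 4.72], [0.7, 4.69], [0.93, 4.65], [1.16, 4.6]]
0.899 [[1.39, 4.53], [1.62, 4.46], [1.84, 4.37], [2.05, 4.27], [2.26, 4.17], [2.47, 4.05], [2.67, 3.92], [2.86, 3.78]]
0.499 [[3.04, 3.63], [3.22, 3.48], [3.39, 3.31], [3.55, 3.14], [3.7, 2.96], [3.85, 2.77], [3.98, 2.57], [4.1, 2.37]]
0.1 [[4.22, 2.17], [4.32, 1.95], [4.41, 1.73], [4.49, 1.51], [4.56, 1.29], [4.62, 1.06], [4.67, 0.82], [4.7, 0.59]]
```

Request:
step_arm(
  plan=[0, -0.0005, 0.0047, 0, 0, 0, 255, 0, -0.0002, 0.0047, 0, 0, 0, 255, 0, 0, 0.0047, 0, 0, 0, 255, 0, 0.0002, 0.0047, 0, 0, 0, 255, 0, 0.0005, 0.0047, 0, 0, 0, 255, 0, 0.0007, 0.0047, 0, 0, 0, 255, 0, 0.0009, 0.0047, 0, 0, 0, 255, 0, 0.0012, 0.0046, 0, 0, 0, 255],
)

```text
t: 25.02
tool_pos: [0.619, -0.1342, 0.154]
eef_rot: [-0.702, 0.702, 0.082, -0.082]
force: [2.3, -3.6, 1.4]
grip_width: 0.0132
```

```bash
python3 -c "
from h import *
rep(); camera('wrist'); rep(); camera('wrist'); rep()"
```

```text
t 25.02 seat-frame mm [89.4  -9.52 89.39] yawerr 0.02 tilt [ 0.01 -0.01] F [ 1.38 -4.06  1.39] Tq [-0.98 -0.19  0.03] w 0.0132
t 25.07 seat-frame mm [89.37 -8.33 89.05] yawerr 0.07 tilt [-0.    0.07] F [ 1.94 -2.07  3.9 ] Tq [-0.7  -0.14 -0.04] w 0.0131
t 25.12 seat-frame mm [89.36 -8.34 89.06] yawerr 0.08 tilt [-0.    0.11] F [ 1.62 -0.23  2.8 ] Tq [-0.22 -0.31 -0.02] w 0.0133
```

Request:
step_arm(
  plan=[0, 0.0014, 0.0045, 0, 0, 0, 255, 0, 0.0016, 0.0044, 0, 0, 0, 255, 0, 0.0019, 0.0043, 0, 0, 0, 255, 0, 0.0021, 0.0042, 0, 0, 0, 255, 0, 0.0023, 0.0041, 0, 0, 0, 255, 0, 0.0025, 0.004, 0, 0, 0, 255, 0, 0.0027, 0.0039, 0, 0, 0, 255, 0, 0.0029, 0.0037, 0, 0, 0, 255],
)

```text
t: 25.78
tool_pos: [0.6112, -0.1021, 0.1361]
eef_rot: [-0.702, 0.702, 0.082, -0.082]
force: [2.6, -2.1, 3.5]
grip_width: 0.013
```

```bash
python3 -c "
from h import *
rep(); camera('wrist'); rep(); camera('wrist'); rep()"
```

```text
t 25.78 seat-frame mm [89.16 23.52 71.54] yawerr 0.01 tilt [-0.02 -0.  ] F [ 2.01 -2.63  3.45] Tq [-0.66 -0.42  0.03] w 0.013
t 25.83 seat-frame mm [89.13 24.44 70.98] yawerr 0.05 tilt [-0.03  0.07] F [ 4.26 -2.98  0.88] Tq [-0.7  -0.71 -0.06] w 0.0132
t 25.88 seat-frame mm [89.1  24.43 70.98] yawerr 0.06 tilt [-0.04  0.11] F [ 5.74 -1.36 -1.43] Tq [-0.38 -0.87 -0.  ] w 0.0131
```

Request:
step_arm(
  plan=[0.001, 0.0031, 0.0036, 0, 0, 0, 255, 0, 0.0033, 0.0034, 0, 0, 0, 255, 0, 0.0034, 0.0033, 0, 0, 0, 255, 0, 0.0036, 0.0031, 0, 0, 0, 255, 0, 0.0037, 0.0029, 0, 0, 0, 255, 0, 0.0039, 0.0027, 0, 0, 0, 255, 0, 0.004, 0.0025, 0, 0, 0, 255, 0, 0.0041, 0.0023, 0, 0, 0, 255],
)

```text
t: 26.55
tool_pos: [0.606, -0.0791, 0.1067]
eef_rot: [-0.702, 0.702, 0.081, -0.082]
force: [-0.9, -4.6, 2.9]
grip_width: 0.0131
```

```bash
python3 -c "
from h import *
rep(); camera('wrist'); rep(); camera('wrist'); rep()"
```

```text
t 26.55 seat-frame mm [89.42 47.11 42.09] yawerr -0.0 tilt [-0.1  -0.01] F [-1.93 -4.25  2.93] Tq [-0.92  0.34  0.09] w 0.0131
t 26.6 seat-frame mm [89.43 47.6  41.29] yawerr 0.02 tilt [-0.11  0.03] F [-1.25 -3.19 -0.13] Tq [-0.82  0.17  0.  ] w 0.0132
t 26.65 seat-frame mm [89.38 47.61 41.4 ] yawerr 0.02 tilt [-0.13  0.06] F [-0.15 -3.22 -2.52] Tq [-0.82  0.04 -0.08] w 0.0127
```

Request:
step_arm(
  plan=[0, 0.0042, 0.0021, 0, 0, 0, 255, 0, 0.0042, 0.0019, 0, 0, 0, 255, 0, 0.0042, 0.0017, 0, 0, 0, 255, 0, 0.0042, 0.0014, 0, 0, 0, 255, 0, 0.004, 0.0011, 0, 0, 0, 255, 0, 0.003, 0.0007, 0, 0, 0, 255, 0, 0.002, 0.0004, 0, 0, 0, 255, 0, 0, 0, 0, 0, 0, 255],
)

```text
t: 27.32
tool_pos: [0.6041, -0.0698, 0.0809]
eef_rot: [0.703, -0.702, -0.081, 0.082]
force: [-1.8, -4.0, -1.1]
grip_width: 0.0132
```

```bash
python3 -c "
from h import *
rep(); camera('wrist'); rep(); camera('wrist'); rep()"
```

```text
t 27.32 seat-frame mm [89.71 56.54 16.28] yawerr 0.01 tilt [-0.07  0.04] F [-2.68 -3.5  -1.12] Tq [-0.78  0.38 -0.01] w 0.0132
t 27.37 seat-frame mm [89.71 56.51 16.29] yawerr 0.01 tilt [-0.07  0.04] F [-2.94 -3.41 -0.74] Tq [-0.77  0.37 -0.02] w 0.013
t 27.42 seat-frame mm [89.69 56.52 16.27] yawerr 0.01 tilt [-0.08  0.05] F [-1.7  -2.7  -2.62] Tq [-0.77  0.3  -0.  ] w 0.013
```

Request:
step_arm(
  plan=[0, 0.002, 0.0002, 0, 0, 0, 255, 0, 0.002, 0.0002, 0, 0, 0, 255, 0, 0.002, 0.0002, 0, 0, 0, 255, 0, 0.002, 0.0001, 0, 0, 0, 255, 0, 0.002, 0.0001, 0, 0, 0, 255, 0, 0.001, 0, 0, 0, 0, 255, 0, 0, 0, 0, 0, 0, 255],
)

```text
t: 28.0
tool_pos: [0.6038, -0.0683, 0.07]
eef_rot: [0.703, -0.702, -0.082, 0.083]
force: [-2.8, 2.9, 1.0]
grip_width: 0.0132
```

Request:
step_arm(
  plan=[0, 0.001, 0, 0, 0, 0, 255, 0, 0.001, 0, 0, 0, 0, 255, 0, 0.0005, 0, 0, 0, 0, 255],
)

```text
t: 28.25
tool_pos: [0.6038, -0.0681, 0.0678]
eef_rot: [0.703, -0.701, -0.082, 0.083]
force: [-4.2, 3.6, 3.4]
grip_width: 0.013
```

```bash
python3 -c "
from h import *
rep(); camera('wrist'); rep(); camera('wrist'); rep()"
```

```text
t 28.25 seat-frame mm [89.83 58.31  3.15] yawerr 0.05 tilt [-0.05  0.14] F [-3.28  4.52  3.39] Tq [ 0.75  0.66 -0.03] w 0.013
t 28.3 seat-frame mm [89.78 58.37  3.03] yawerr 0.05 tilt [-0.05  0.15] F [-2.88  5.04  2.6 ] Tq [ 0.68  0.59 -0.04] w 0.0135
t 28.35 seat-frame mm [89.78 58.35  3.06] yawerr 0.05 tilt [-0.05  0.15] F [-2.65  5.92  3.96] Tq [ 0.67  0.49 -0.06] w 0.0133
```

Request:
step_arm(
  plan=[-0.0005, 0.0006, 0.0006, 0, 0, 0, 255, 0, 0.0006, 0, 0, 0, 0, 255, 0, 0.0006, 0, 0, 0, 0, 255, 0, 0.0006, 0, 0, 0, 0, 255],
)

```text
t: 28.68
tool_pos: [0.6037, -0.0679, 0.0656]
eef_rot: [0.703, -0.702, -0.082, 0.082]
force: [-3.5, 4.0, 2.7]
grip_width: 0.0132
```

Request:
step_arm(
  plan=[0, 0.0005, 0.0001, 0, 0, 0, 255, 0, 0.0005, 0, 0, 0, 0, 255, 0, 0.0005, 0, 0, 0, 0, 255],
)

```text
t: 28.93
tool_pos: [0.6037, -0.0678, 0.0641]
eef_rot: [0.703, -0.702, -0.082, 0.082]
force: [-3.4, 4.0, 3.3]
grip_width: 0.0131
```

```bash
python3 -c "
from h import *
rep(); camera('wrist'); rep(); camera('wrist'); rep()"
```

```text
t 28.93 seat-frame mm [89.76 58.59 -0.48] yawerr 0.04 tilt [0.  0.1] F [-2.34  4.68  3.33] Tq [ 0.83  0.37 -0.01] w 0.0131
t 28.98 seat-frame mm [89.78 58.59 -0.59] yawerr 0.04 tilt [0.01 0.1 ] F [-2.18  4.64  2.95] Tq [ 0.74  0.38 -0.03] w 0.0132
t 29.03 seat-frame mm [89.76 58.62 -0.6 ] yawerr 0.04 tilt [0.  0.1] F [-2.87  5.16  2.31] Tq [0.71 0.33 0.01] w 0.0133
```

Request:
step_arm(
  plan=[-0.0006, 0.0004, 0.001, 0, 0, 0, 255, 0, 0.0004, 0, 0, 0, 0, 255, 0, 0.0004, 0, 0, 0, 0, 255],
)

```text
t: 29.28
tool_pos: [0.6037, -0.0678, 0.0633]
eef_rot: [-0.702, 0.702, 0.082, -0.082]
force: [-1.1, 3.2, 2.8]
grip_width: 0.0134
```

Request:
step_arm(
  plan=[0, 0.0004, 0.0001, 0, 0, 0, 255, 0, 0.0004, 0, 0, 0, 0, 255],
)

```text
t: 29.45
tool_pos: [0.6037, -0.0678, 0.0625]
eef_rot: [-0.702, 0.702, 0.082, -0.082]
force: [0.1, 3.7, 3.3]
grip_width: 0.0133
```

```bash
python3 -c "
from h import *
rep(); camera('wrist'); rep(); camera('wrist'); rep()"
```

```text
t 29.45 seat-frame mm [89.77 58.63 -2.07] yawerr 0.01 tilt [ 0.07 -0.02] F [0.97 3.54 3.31] Tq [ 0.37 -0.03 -0.01] w 0.0133
t 29.5 seat-frame mm [89.73 58.64 -2.14] yawerr 0.01 tilt [ 0.06 -0.02] F [0.49 3.33 3.97] Tq [ 0.34 -0.09  0.01] w 0.0131
t 29.55 seat-frame mm [89.73 58.65 -2.16] yawerr 0.01 tilt [ 0.06 -0.01] F [0.44 3.61 3.34] Tq [ 0.43 -0.2   0.02] w 0.0132
```

Still moving at about 3 N, which is hinge friction. I go on in small steps.

Request:
step_arm(
  plan=[0, 0.0003, 0.0004, 0, 0, 0, 255, 0, 0.0003, 0, 0, 0, 0, 255, 0, 0, 0, 0, 0, 0, 255],
)

```text
t: 29.8
tool_pos: [0.6035, -0.0678, 0.0618]
eef_rot: [-0.702, 0.703, 0.082, -0.082]
force: [1.6, 2.6, 2.9]
grip_width: 0.0133
```

Request:
step_arm(
  plan=[0, 0.0003, 0, 0, 0, 0, 255, 0, 0.0003, 0, 0, 0, 0, 255, 0, 0, 0, 0, 0, 0, 255],
)

```text
t: 30.05
tool_pos: [0.6035, -0.0677, 0.0612]
eef_rot: [-0.702, 0.703, 0.082, -0.082]
force: [3.3, 2.1, 1.6]
grip_width: 0.0135
```

Request:
step_arm(
  plan=[0, 0.0003, 0, 0, 0, 0, 255, 0, 0.0002, 0, 0, 0, 0, 255, 0, 0, 0, 0, 0, 0, 255],
)

```text
t: 30.3
tool_pos: [0.6035, -0.0677, 0.0607]
eef_rot: [-0.702, 0.703, 0.082, -0.082]
force: [4.4, 1.9, 3.9]
grip_width: 0.0131
```

```bash
python3 -c "
from h import *
rep()"
```

```text
t 30.3 seat-frame mm [89.61 58.74 -3.86] yawerr 0.0 tilt [ 0.05 -0.05] F [4.76 0.88 3.94] Tq [-0.15 -0.77  0.  ] w 0.0131
```

Request:
step_arm(
  plan=[0.0009, 0.0002, 0, 0, 0, 0, 255, 0, 0.0002, 0, 0, 0, 0, 255, 0, 0, 0, 0, 0, 0, 255],
)

```text
t: 30.55
tool_pos: [0.6035, -0.0677, 0.0599]
eef_rot: [-0.702, 0.703, 0.081, -0.082]
force: [2.8, -0.1, 3.0]
grip_width: 0.0131
```

Request:
step_arm(
  plan=[0, 0.0003, 0, 0, 0, 0, 255, 0, 0, 0, 0, 0, 0, 255, 0, 0, 0, 0, 0, 0, 255],
)

```text
t: 30.8
tool_pos: [0.6035, -0.0677, 0.0596]
eef_rot: [-0.702, 0.703, 0.082, -0.082]
force: [3.4, -1.1, 2.7]
grip_width: 0.0132
```

Request:
step_arm(
  plan=[0, 0.0003, 0, 0, 0, 0, 255, 0, 0, 0, 0, 0, 0, 255, 0, 0, 0, 0, 0, 0, 255],
)

```text
t: 31.05
tool_pos: [0.6035, -0.0677, 0.0594]
eef_rot: [-0.702, 0.703, 0.082, -0.082]
force: [1.2, -2.2, 2.2]
grip_width: 0.0132
```

```bash
python3 -c "
from h import *
rep()"
```

```text
t 31.05 seat-frame mm [89.65 58.79 -5.17] yawerr -0.01 tilt [-0.05 -0.05] F [ 0.62 -2.42  2.15] Tq [-0.67 -0.38 -0.07] w 0.0132
```

Request:
step_arm(
  plan=[0, 0.0003, -0.0004, 0, 0, 0, 255, 0, 0, 0, 0, 0, 0, 255, 0, 0, 0, 0, 0, 0, 255],
)

```text
t: 31.3
tool_pos: [0.6035, -0.0677, 0.0591]
eef_rot: [-0.702, 0.702, 0.082, -0.082]
force: [1.7, -1.6, 3.2]
grip_width: 0.013
```

Request:
step_arm(
  plan=[0, 0.0003, 0, 0, 0, 0, 255, 0, 0, 0, 0, 0, 0, 255, 0, 0, 0, 0, 0, 0, 255],
)

```text
t: 31.55
tool_pos: [0.6035, -0.0677, 0.0588]
eef_rot: [-0.702, 0.702, 0.082, -0.082]
force: [1.9, -1.6, 2.9]
grip_width: 0.0135
```

Request:
step_arm(
  plan=[0, 0.0003, 0, 0, 0, 0, 255, 0, 0, 0, 0, 0, 0, 255, 0, 0, 0, 0, 0, 0, 255],
)

```text
t: 31.8
tool_pos: [0.6035, -0.0676, 0.0584]
eef_rot: [0.702, -0.702, -0.082, 0.082]
force: [1.4, -1.7, 3.0]
grip_width: 0.0134
```

```bash
python3 -c "
from h import *
rep()"
```

```text
t 31.8 seat-frame mm [89.65 58.83 -6.24] yawerr 0.0 tilt [-0.05  0.01] F [ 0.98 -2.01  3.05] Tq [-0.5  -0.21  0.03] w 0.0134
```

```bash
cat > bar.py <<'E'
from h import *
a=np.radians(13.3); A=np.array([[np.cos(a),-np.sin(a)],[np.sin(a),np.cos(a)]])
def bar():
    rep(); P=wcloud()[2]
    Q=P.reshape(-1,3); L=np.c_[(Q[:,:2]-[.5298,-.1455])@A, Q[:,2]-.0646]*1000
    b=L[(L[:,2]>0)&(L[:,2]<60)&(L[:,0]>50)&(L[:,0]<76)&(L[:,1]>40)&(L[:,1]<80)]
    print('bar',len(b),np.percentile(b,[2,50,98],axis=0).round(1).tolist())
    b=L[(L[:,2]>10)&(L[:,2]<60)&(L[:,0]>50)&(L[:,0]<76)&(L[:,1]>12)&(L[:,1]<45)]
    print('arm',len(b),np.percentile(b,[2,50,98],axis=0).round(1).tolist(),np.polyfit(b[:,1],b[:,2],1) if len(b)>20 else '')
if __name__=='__main__': bar()
E
python3 bar.py
```

```text
t 31.8 seat-frame mm [89.65 58.83 -6.24] yawerr 0.0 tilt [-0.05  0.01] F [ 0.98 -2.01  3.05] Tq [-0.5  -0.21  0.03] w 0.0134
bar 4768 [[55.3, 40.7, 14.6], [64.8, 54.5, 20.7], [75.2, 71.8, 59.5]]
arm 4623 [[57.4, 12.8, 15.0], [64.3, 29.4, 20.0], [73.0, 44.4, 21.8]] [ 0.10656942 17.42899932]
```

```bash
cat >> bar.py <<'E'
    P=wcloud()[2]; Q=P.reshape(-1,3); L=np.c_[(Q[:,:2]-[.5298,-.1455])@A, Q[:,2]-.0646]*1000
    for lo in range(44,76,3):
        b=L[(L[:,0]>56)&(L[:,0]<70)&(L[:,1]>lo)&(L[:,1]<lo+3)&(L[:,2]>5)&(L[:,2]<40)]
        if len(b)>5: print(lo+1.5,len(b),np.median(b[:,2]).round(1),end=' | ')
E
python3 bar.py
```

```text
File "bar.py", line 11
    P=wcloud()[2]; Q=P.reshape(-1,3); L=np.c_[(Q[:,:2]-[.5298,-.1455])@A, Q[:,2]-.0646]*1000
IndentationError: unexpected indent
```

```bash
sed -i 's/^if __name__.*/if True:\n    rep()/' bar.py; python3 bar.py
```

```text
t 31.85 seat-frame mm [89.62 58.81 -6.25] yawerr 0.0 tilt [-0.05  0.01] F [ 1.46 -1.56  2.57] Tq [-0.48 -0.25 -0.05] w 0.0134
45.5 371 20.0 | 48.5 372 20.1 | 51.5 367 20.0 | 54.5 369 21.6 | 57.5 375 22.8 | 60.5 409 22.6 | 63.5 351 20.8 | 66.5 57 17.0 |
```

Request:
step_arm(
  plan=[0, 0.0003, 0, 0, 0, 0, 255, 0, 0, 0, 0, 0, 0, 255, 0, 0, 0, 0, 0, 0, 255],
)

```text
t: 32.15
tool_pos: [0.6035, -0.0677, 0.0581]
eef_rot: [-0.702, 0.702, 0.082, -0.082]
force: [2.3, -1.4, 3.0]
grip_width: 0.0128
```

Request:
step_arm(
  plan=[0, 0.0002, 0, 0, 0, 0, 255, 0, 0, 0, 0, 0, 0, 255, 0, 0, 0, 0, 0, 0, 255],
)

```text
t: 32.4
tool_pos: [0.6035, -0.0676, 0.058]
eef_rot: [-0.702, 0.702, 0.082, -0.082]
force: [0.7, -1.2, 3.5]
grip_width: 0.0129
```

Request:
step_arm(
  plan=[0, 0.0002, 0, 0, 0, 0, 255, 0, 0, 0, 0, 0, 0, 255, 0, 0, 0, 0, 0, 0, 255],
)

```text
t: 32.65
tool_pos: [0.6035, -0.0677, 0.0579]
eef_rot: [-0.702, 0.702, 0.082, -0.082]
force: [0.3, -1.6, 5.1]
grip_width: 0.0132
```

Request:
step_arm(
  plan=[0, 0.0002, 0, 0, 0, 0, 255, 0, 0, 0, 0, 0, 0, 255, 0, 0, 0, 0, 0, 0, 255],
)

```text
t: 32.9
tool_pos: [0.6035, -0.0676, 0.0578]
eef_rot: [-0.702, 0.702, 0.082, -0.082]
force: [0.2, -0.5, 5.5]
grip_width: 0.0134
```

Request:
step_arm(
  plan=[0, 0.00015, 0, 0, 0, 0, 255, 0, 0, 0, 0, 0, 0, 255, 0, 0, 0, 0, 0, 0, 255],
)

```text
t: 33.15
tool_pos: [0.6035, -0.0677, 0.0577]
eef_rot: [-0.702, 0.702, 0.082, -0.082]
force: [0.3, -0.6, 6.3]
grip_width: 0.0133
```

Request:
step_arm(
  plan=[0, 0.0001, 0, 0, 0, 0, 255, 0, 0, 0, 0, 0, 0, 255, 0, 0, 0, 0, 0, 0, 255],
)

```text
t: 33.4
tool_pos: [0.6035, -0.0677, 0.0577]
eef_rot: [-0.702, 0.702, 0.082, -0.082]
force: [-0.2, -1.6, 7.0]
grip_width: 0.0132
```

```bash
python3 -c "
from h import *
rep(); camera('wrist'); rep(); camera('wrist'); rep()"
```

```text
t 33.4 seat-frame mm [89.65 58.8  -6.91] yawerr 0.0 tilt [-0.04 -0.01] F [-0.61 -1.53  6.95] Tq [-0.35  0.07  0.02] w 0.0132
t 33.45 seat-frame mm [89.7  58.79 -6.89] yawerr 0.0 tilt [-0.03 -0.01] F [-0.74 -0.54  6.78] Tq [-0.35  0.1   0.  ] w 0.013
t 33.5 seat-frame mm [89.69 58.8  -6.87] yawerr 0.01 tilt [-0.03 -0.01] F [ 0.19 -0.69  6.27] Tq [-0.39  0.1   0.02] w 0.0133
```

Request:
step_arm(
  plan=[0, 0, 0, 0, 0, 0, 170, 0, 0, 0, 0, 0, 0, 170, 0, 0, 0, 0, 0, 0, 170, 0, -0.003, 0, 0, 0, 0, 170, 0, -0.01, 0, 0, 0, 0, 170, 0, -0.02, 0, 0, 0, 0, 170, 0, -0.03, 0, 0, 0, 0, 170, 0, -0.03, 0, 0, 0, 0, 170],
)

```text
t: 34.17
tool_pos: [0.6027, -0.0673, 0.1512]
eef_rot: [0.703, -0.702, -0.081, 0.083]
force: [0.3, -0.0, -0.1]
grip_width: 0.0286
```

Request:
step_arm(
  plan=[-0.015, -0.03, 0, 0, 0, 0, 170, -0.03, -0.02, 0, 0, 0, 0, 170, -0.03, -0.02, 0, 0, 0, 0, 170, -0.03, -0.02, 0, 0, 0, 0, 170, -0.02, -0.01, 0, 0, 0, 0, 170, 0, 0, 0, 0, 0, 0, 170, 0, 0, 0, 0, 0, 0, 170, 0, 0, 0, 0, 0, 0, 170],
)

```text
t: 34.83
tool_pos: [0.4826, -0.0963, 0.2506]
eef_rot: [-0.702, 0.702, 0.082, -0.082]
force: [-0.7, -0.0, -0.1]
grip_width: 0.0284
```

Run:
```python
from h import *
rep(); im,d,P=wcloud(); cv2.imwrite('pics/w10.png',im); rep()
a=np.radians(13.3); A=np.array([[np.cos(a),-np.sin(a)],[np.sin(a),np.cos(a)]])
Q=P.reshape(-1,3); L=np.c_[(Q[:,:2]-[.5298,-.1455])@A, Q[:,2]-.0646]*1000
for lo in range(45,76,3):
    b=L[(L[:,0]>56)&(L[:,0]<104)&(L[:,1]>lo)&(L[:,1]<lo+3)&(L[:,2]>5)&(L[:,2]<40)]
    if len(b)>5: print(lo+1.5,len(b),np.median(b[:,2]).round(1),end=' | ')
print()
for x0 in list(range(-105,55,20)):
    k=L[(L[:,0]>x0)&(L[:,0]<x0+10)&(abs(L[:,1])<11)&(L[:,2]>2)&(L[:,2]<16)]
    if len(k)>20: print(x0,len(k),'y',np.percentile(k[:,1],[1,99]).mean().round(2),'z',np.percentile(k[:,2],95).round(2))
k=L[(abs(L[:,1])<9)&(L[:,2]>3)&(L[:,2]<16)&(L[:,0]<0)]; print('rod -x end',np.percentile(k[:,0],.5))
```

```text
t 34.83 seat-frame mm [-34.58  58.69 185.99] yawerr 0.0 tilt [ 0.02 -0.01] F [-0.72  0.15 -0.05] Tq [-0.02 -0.   -0.  ] w 0.0284
t 34.88 seat-frame mm [-34.58  58.82 185.44] yawerr 0.02 tilt [-0.04  0.02] F [-0.51 -0.37 -1.03] Tq [ 0.04 -0.01 -0.03] w 0.0283
46.5 64 19.2 | 49.5 62 19.3 | 52.5 126 19.1 | 55.5 130 21.1 | 58.5 132 22.1 | 61.5 154 21.7 | 64.5 131 18.3 | 
-105 139 y 0.69 z 10.39
-85 250 y 0.49 z 10.51
-65 225 y 0.37 z 10.5
-45 221 y 0.58 z 10.57
-25 214 y 0.68 z 10.42
-5 206 y 0.56 z 10.42
15 192 y 0.36 z 10.4
35 50 y -1.81 z 10.06
rod -x end -100.21509893702454
```

View pics/w10.png

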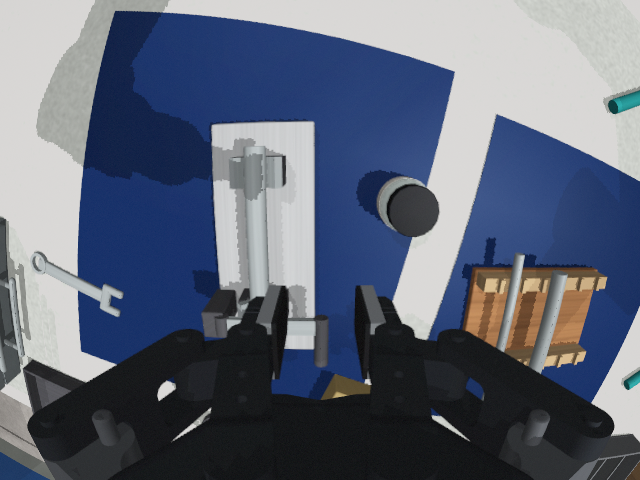

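The strap is down across the rod, bar at (320,340), with the rod level in both Vs, and the gripper touches nothing. I hand in.

```bash
python3 -c "
from h import *
print(arm.sign_off())"
```

```text
the job is handed in; nothing more can be done
None
```

The rod is bedded in both Vs against the stop screw with the strap shut on it, and the job is handed in at about 35 s. However, one push went over the 12 N limit.

**What I did**
- I took the long thick rod from the rest and lowered it into the Vs about 16 mm short of the stop.
- I pressed it down with 5 to 6 N by hand; with the rod's weight the Vs carried about 8 to 9 N.
- I slid it along with the press eased to a light touch until it bore on the screw. It stopped dead with about 7 N along the axis and did not move when I eased the downward press.
- I let go, swung the strap down by its bar and pressed it with about 7 N, then released it and backed away.

**Last checks**
- **Rod:** level to within 0.2 mm along the length I could see, at the same lengthways position as when I felt the stop, within about 0.5 mm.
- **Strap:** its bar is at the height expected for shut (measured 15 mm over the rod axis, expected 16).
- **Surroundings:** in the last picture nothing else looks moved. I did not measure this.

**What went wrong or disagreed**
- **Over 12 N:** on the first slide the rod stuck, and for about 0.1 to 0.3 s the readings reached about 12 N along and 15 N down. With the rod's weight, that is about 18 N on the Vs. I backed off at once.
- **Side forces on the strap:** while swinging it I saw up to 8 N on the bar.
- **Bar position:** along the rod, the middle of the bar's free part measured about 8 mm short of the stated +98 mm. I gripped it where I saw it.

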